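# Load the slide-rack station

## Robot

A 6-joint arm with a two-finger parallel gripper is mounted at the origin on the work surface. World frame = base frame: x ahead of the robot, y to its left, z up, the work surface at z = 0. Lengths are in m, angles in rad, forces in N, time in s.
With the tool pointing down it reaches from about 0.375 to 0.9 m from the base axis. Payload 3.1 kg.
Tool frame: the origin (TCP) lies between the finger pads; the fingertips stand 19 mm ahead of it and the grasp point (between the pads) is the TCP; z points along the fingers, y is the line along which they close (so a half turn about z gives the same grasp; the last joint's range is limited). The gripper opens to 87 mm and grips with 3 to 60 N. Pads are 19 mm wide; open, the fingers measure 117 mm over their backs; the gripper's body (75 mm by 190 mm) begins 51 mm behind the grasp point.
Start: joints at [-1.419, 0.527, 1.433, -0, 1.181, -0.178], TCP at [0.203, -0.591, 0.242] pointing down, gripper open.
Joint ranges: [-3.08, 3.08], [-0.75, 2.2], [0.22, 2.44], [-1.43, 4.57], [0, 2.65], [-2.85, 2.85]. Speed limits (rad/s): [2.79, 2.79, 3.14, 3.14, 3.14, 3.14].

## Interface

Orientations are given as a unit quaternion [x, y, z, w].
In Python, from rig import telemetry, viewer, hand_in gives the robot as it stands. The module is installed in compiled form; this text tells all that it offers.
- The arm moves only by the shell command python3 -m creep 'ROWS' [FORCE]. ROWS is JSON, a list of rows, each an object with "translation": the shift along the tool's x, y, z in mm, a list of three; "roll": the turn about the tool's z in degrees; "gripper": the finger opening in mm, from 0 to 87. In form: [{"translation": [tx, ty, tz], "roll": roll, "gripper": gripper}, ...]. A call has 1 to 5 rows; each row is the pose to reach, as a shift and turn from the pose commanded when the call began, along the tool's axes at that moment; what a row does not reach only later rows make up. A row lasts 1/12 s, in which the tool goes at most 41.7 mm and 7.16 degrees, less where a joint would pass 70% of its speed; a pose out of reach is approached as far as the arm can. A call with a gripper value outside its range is refused whole. The fingers move at their own pace and stop on an object; FORCE is the grip in N (left out, the last holds). Time passes only in rows, so rows that repeat a pose let the fingers close. It gives the time, the measured TCP pose, the force, the opening and the grip force at its end, in the units of the state.
- telemetry.get_obs(): the state, without advancing time (a new reading comes with each control period).
- viewer.camera(name): name is "scene" or "side" or "wrist"; returns the picture (420x560x3 uint8, blue, green, red); there is no depth.
- viewer.camera_info(name): a dict with "intrinsics" (3x3 intrinsics, pixels), "rvec" (rotation vector, rad) and "tvec" (3), from world to camera coordinates, as OpenCV has them; the wrist camera has in their place "hand_eye" (4x4, takes a point from camera to tool coordinates, whose origin is the TCP and whose axes are the flange's). Camera axes: x right, y down, z forward; pixel columns grow to the right and rows downward; lengths in m; the calibration is good to about 2 mm. A picture is of the moment at which its call begins: read the wrist's pose just before it. camera_info takes no time and is no camera call.
- hand_in(): hands the job in; it is judged then, once.
Trained networks look in the newest picture that a camera, given by its name, has taken for a name from the list of things; names that differ only in an ending like _2 or _b are one class to them, and where a whole thing is asked for, a point or a joint stands for the part that bears it (a point fixed in the world has none). Each returns a list of dicts, best first, with "p" (0 to 1); they miss things now and then, are a little off and sometimes report something else, mostly with a low value. They report only what shows in the picture. A call takes as long as a camera call. They do not tell look-alikes from the thing itself.
- viewer.recognise(camera, thing): "bbox" ([left, top, width, height] in pixels, round what is visible of it).
The state is a dict: "time": time; "q": joint angles; "joint_velocities": joint speeds; "joint_torque": joint torques, N m; "position": TCP position; "tool_rot": TCP orientation; "ft_force": force on the tool from outside, world axes, zero at the start; "moment": the same for the moment, N m; "grip_width": finger opening in m; "grip_force": force on a finger pad.
Only numpy, scipy, OpenCV 4.12 (cv2) and the standard library are available. Lean on these libraries where they do the work, as an engineer would, in place of code of your own. Each camera call takes 0.05 s, during which the arm holds its last target. There are 200 camera calls.

## Task

Get the slide-rack station ready for the next microscopy class: first, before any hanger goes on the station, lower the drip plate over the station's two pins until it lies flush on the base. Then lift every slide hanger up and off its peg on the drying stand and rest it on the station with its crossbar level in a pair of facing notches and its slides hanging down, one hanger to a pair, roughly centred between the rails. Do not disturb the dish and the jar standing about, and leave everything at rest.

Things in the scene. Friction and masses are not known exactly. Their poses are not given: they have to be found in the camera images.
- station: Fixed white slide-rack station. Origin: centre of its underside, on the table. Base slab 220 mm along its x, 190 along y, 15 thick, with two upright pins. Two rails (8 mm thick, 210 long along x, tops 114 mm above the table) stand at y = +66 and -66 mm; each has 90-degree V notches at x = -80, -28, 28, 80 mm, 28 mm wide at the top, bottom of the V 100 mm above the table.
- pin0 (a point): Tip of a steel pin of the station (station x = -60 mm, y = 0): 10 mm diameter, tapered tip, 15 mm tall above the slab.
- pin1 (a point): Tip of a steel pin of the station (station x = 60 mm, y = 0): 10 mm diameter, tapered tip, 15 mm tall above the slab.
- notch0 (a point): Midway between the two facing notches of the first of the four pairs (station x = -80 mm, y = 0), where the middle of a seated crossbar's axis lies, 108 mm above the table. One hanger per pair, any pair; its bar lies along the station's y, across both rails.
- notch3 (a point): Midway between the two facing notches of the last of the four pairs (station x = 80 mm, y = 0), where the middle of a seated crossbar's axis lies, 108 mm above the table. One hanger per pair, any pair; its bar lies along the station's y, across both rails.
- drip_plate: Grey drip plate, 150 mm along its x, 100 along y, 8 thick, 0.3 kg, on the table at the start. Origin: centre of its underside, z up. Two 13 mm through holes at x = +60 and -60 mm, y = 0. A black handle rises from its middle, 14 mm thick along x, 32 along y, top 85 mm above the underside. The same turned half round. Home, its underside lies on the station's slab, 15 mm above the table.
- dish: Bystander: shallow glass dish, 90 mm across, 18 mm high; origin under its centre.
- jar: Bystander: amber glass jar with a black cap, 60 mm across, 70 mm high; origin under its centre.
- stand: Fixed aluminium drying stand. Origin on the table below the middle of its pegs. Two level pegs, 10 mm diameter, axis 180 mm up, at y = +97.5 and -97.5 mm, run along x from a crossbeam at x = +85 mm (top 195 mm up) to x = -72 mm, where they turn up. They point to the stand's -x, roughly towards the robot. Up to two hangers hang on a peg, one behind the other.
- peg0_tip (a point): Centre of the rounded tip of the peg at the stand's y = -97.5 mm; the last 12 mm of the peg turn up by 12 mm, so a hanger must rise at least 12 mm (at most 24) to slide off.
- peg1_tip (a point): Centre of the rounded tip of the peg at the stand's y = 97.5 mm; the last 12 mm of the peg turn up by 12 mm, so a hanger must rise at least 12 mm (at most 24) to slide off.
- hanger0: Slide hanger (up to four alike, some may be absent), 0.22 kg, hanging on a peg at the start. Origin: centre of its crossbar, z up, y along the bar. Crossbar: round steel, 12 mm diameter, 170 long. Under it a panel of glass slides, 90 mm along y, 6 thick, reaching 46 mm below the origin. Above it an eye for the peg and a grip tab, 96 mm above the origin at the top. The same turned half round.
- hanger1: Slide hanger (up to four alike, some may be absent), 0.22 kg, hanging on a peg at the start. Origin: centre of its crossbar, z up, y along the bar. Crossbar: round steel, 12 mm diameter, 170 long. Under it a panel of glass slides, 90 mm along y, 6 thick, reaching 46 mm below the origin. Above it an eye for the peg and a grip tab, 96 mm above the origin at the top. The same turned half round.
- hanger2: Slide hanger (up to four alike, some may be absent), 0.22 kg, hanging on a peg at the start. Origin: centre of its crossbar, z up, y along the bar. Crossbar: round steel, 12 mm diameter, 170 long. Under it a panel of glass slides, 90 mm along y, 6 thick, reaching 46 mm below the origin. Above it an eye for the peg and a grip tab, 96 mm above the origin at the top. The same turned half round.
- hanger3: Slide hanger (up to four alike, some may be absent), 0.22 kg, hanging on a peg at the start. Origin: centre of its crossbar, z up, y along the bar. Crossbar: round steel, 12 mm diameter, 170 long. Under it a panel of glass slides, 90 mm along y, 6 thick, reaching 46 mm below the origin. Above it an eye for the peg and a grip tab, 96 mm above the origin at the top. The same turned half round.
- hanger0_eye (a point): On hanger0: middle of the roof of its eye, 44 mm above the crossbar's axis, resting on the peg's top while hanging. The eye is 8 mm thick; its opening is 32 mm wide along y and reaches down to the crossbar; the peg passes through along the hanger's x.
- hanger1_eye (a point): On hanger1: middle of the roof of its eye, 44 mm above the crossbar's axis, resting on the peg's top while hanging. The eye is 8 mm thick; its opening is 32 mm wide along y and reaches down to the crossbar; the peg passes through along the hanger's x.
- hanger2_eye (a point): On hanger2: middle of the roof of its eye, 44 mm above the crossbar's axis, resting on the peg's top while hanging. The eye is 8 mm thick; its opening is 32 mm wide along y and reaches down to the crossbar; the peg passes through along the hanger's x.
- hanger3_eye (a point): On hanger3: middle of the roof of its eye, 44 mm above the crossbar's axis, resting on the peg's top while hanging. The eye is 8 mm thick; its opening is 32 mm wide along y and reaches down to the crossbar; the peg passes through along the hanger's x.
- hanger0_grip (a point): On hanger0: middle of its black upright grip tab, 78 mm above the crossbar's axis. The tab is 12 mm thick along the hanger's y, 22 mm wide along x, and 40 mm tall (58 to 96 mm above the axis).
- hanger1_grip (a point): On hanger1: middle of its black upright grip tab, 78 mm above the crossbar's axis. The tab is 12 mm thick along the hanger's y, 22 mm wide along x, and 40 mm tall (58 to 96 mm above the axis).
- hanger2_grip (a point): On hanger2: middle of its black upright grip tab, 78 mm above the crossbar's axis. The tab is 12 mm thick along the hanger's y, 22 mm wide along x, and 40 mm tall (58 to 96 mm above the axis).
- hanger3_grip (a point): On hanger3: middle of its black upright grip tab, 78 mm above the crossbar's axis. The tab is 12 mm thick along the hanger's y, 22 mm wide along x, and 40 mm tall (58 to 96 mm above the axis).
Not all that is in view belongs to the job. Of the things that look like the drip_plate, take the one that is farthest to the robot's right at the start.

How it is judged:
By the outcome, as a careful person would: the job done as asked, in the order asked, and still so for the second after the job is handed in, with the robot touching nothing.
Of hanger0, hanger1, hanger2, hanger3 only 3 to 4 are there at a start; the rules pass over those that are not, and their reading is None.
At some moment in a run one of drip_plate may be knocked a few centimetres aside while the robot is not near it.
Once in a run the grip may slacken for a moment while it holds something.
It also fails if it takes over 210 s, if anything falls off the work surface, if the arm or the gripper's body presses on something with over 40 N, if the wrist force passes 120 N, or if a joint passes its speed limit or range.

## Working session

There is one attempt and no reset: what is moved stays moved. The work goes in short steps, Python scripts to look and compute and a shell command to move; the robot and the scene stay as the last step left them, time stands still between calls to the robot, and variables do not carry over. Pictures are saved under pics/ and viewed, at most 14 in all, crops included, and the job is handed in when it is done.

```bash
mkdir -p pics; cat > h.py <<'E'
import numpy as np, cv2, json
from scipy.spatial.transform import Rotation as R
from rig import telemetry, viewer
def cam(n):
    i=viewer.camera_info(n); K=np.array(i['intrinsics'],float)
    if n=='wrist':
        o=telemetry.get_obs(); T=np.eye(4); T[:3,:3]=R.from_quat(o['tool_rot']).as_matrix(); T[:3,3]=o['position']
        M=np.linalg.inv(T@np.array(i['hand_eye']))
    else:
        M=np.eye(4); M[:3,:3]=cv2.Rodrigues(np.array(i['rvec'],float))[0]; M[:3,3]=np.ravel(i['tvec'])
    return K,M
def proj(c,P):
    K,M=c; p=(M[:3,:3]@np.atleast_2d(P).T).T+M[:3,3]; p=p@K.T; return p[:,:2]/p[:,2:]
def atz(c,uv,z):
    K,M=c; d=M[:3,:3].T@np.linalg.inv(K)@[uv[0],uv[1],1]; o=-M[:3,:3].T@M[:3,3]
    return o+d*(z-o[2])/d[2]
def tri(cs,uvs):
    A=[];b=[]
    for c,uv in zip(cs,uvs):
        K,M=c; d=M[:3,:3].T@np.linalg.inv(K)@[uv[0],uv[1],1]; d/=np.linalg.norm(d); o=-M[:3,:3].T@M[:3,3]
        Q=np.eye(3)-np.outer(d,d); A.append(Q); b.append(Q@o)
    x=np.linalg.solve(sum(A),sum(b)); return x
def shot(n,f=None):
    c=cam(n); im=viewer.camera(n)
    if f: cv2.imwrite('pics/'+f,im)
    return c,im
E
python3 - <<'E'
from h import *
for n in ['scene','side']:
    c,im=shot(n,n+'0.png')
    for t in ['station','pin0','pin1','notch0','notch3','drip_plate','dish','jar','stand','peg0_tip','peg1_tip','hanger0','hanger0_eye','hanger0_grip']:
        print(n,t,[( [int(v) for v in d['bbox']],round(d['p'],2)) for d in viewer.recognise(n,t) if d['p']>.3])
    print(-c[1][:3,:3].T@c[1][:3,3])
o=telemetry.get_obs(); print({k:np.round(o[k],3) for k in o})
E
```

```text
scene station [([297, 133, 85, 87], 0.91)]
scene pin0 [([297, 138, 85, 84], 0.57)]
scene pin1 [([297, 138, 85, 84], 0.57)]
scene notch0 [([298, 131, 82, 87], 0.67)]
scene notch3 [([298, 131, 82, 87], 0.67)]
scene drip_plate [([242, 147, 44, 37], 0.82), ([237, 198, 60, 37], 0.57)]
scene dish [([324, 245, 30, 26], 0.62)]
scene jar [([301, 224, 21, 28], 0.84)]
scene stand [([170, 218, 134, 172], 0.96), ([324, 247, 26, 23], 0.53)]
scene peg0_tip [([168, 219, 140, 170], 0.9)]
scene peg1_tip [([171, 222, 135, 168], 0.76), ([301, 223, 20, 27], 0.35)]
scene hanger0 [([238, 227, 32, 54], 0.89), ([167, 272, 44, 58], 0.61), ([191, 288, 42, 57], 0.57), ([168, 219, 140, 168], 0.41)]
scene hanger0_eye [([170, 273, 42, 57], 0.81)]
scene hanger0_grip [([170, 271, 40, 61], 0.73), ([296, 135, 85, 84], 0.59)]
[ 0.95680015 -0.64179911  1.17658545]
side station [([144, 251, 128, 135], 0.83), ([255, 77, 110, 145], 0.58)]
side pin0 [([141, 253, 129, 137], 0.88)]
side pin1 [([141, 253, 129, 137], 0.88)]
side notch0 [([142, 250, 131, 138], 0.6)]
side notch3 [([142, 250, 131, 138], 0.6)]
side drip_plate [([27
[... 380 characters left out ...]
341, 89, 15, 51], 0.83), ([289, 131, 25, 56], 0.77)]
side hanger0_eye [([338, 93, 21, 49], 0.87), ([255, 76, 110, 146], 0.7)]
side hanger0_grip [([338, 95, 23, 49], 0.96)]
[0.20427501 0.56783992 0.95160735]
{'time': np.float64(1.5), 'q': array([-1.419,  0.527,  1.433, -0.   ,  1.181, -0.179]), 'joint_velocities': array([-0.002,  0.001,  0.001, -0.001, -0.002,  0.   ]), 'joint_torque': array([  0.   , -44.001, -17.698,   0.063,   0.05 ,  -0.   ]), 'position': array([ 0.203, -0.591,  0.242]), 'tool_rot': array([ 0.986,  0.165, -0.   , -0.   ]), 'ft_force': array([-0.183,  0.277, -0.308]), 'moment': array([-0.004, -0.033, -0.001]), 'grip_force': np.float64(0.0), 'grip_width': np.float64(0.087)}
```

```bash
python3 - <<'E'
import cv2
a=cv2.imread('pics/scene0.png')[110:400,155:395]; b=cv2.imread('pics/side0.png')[70:395,130:380]
cv2.imwrite('pics/s1.png',cv2.resize(a,None,fx=2,fy=2,interpolation=2)); cv2.imwrite('pics/d1.png',cv2.resize(b,None,fx=1.84,fy=1.84,interpolation=2))
E
```

```text
(no output)
```

View pics/s1.png

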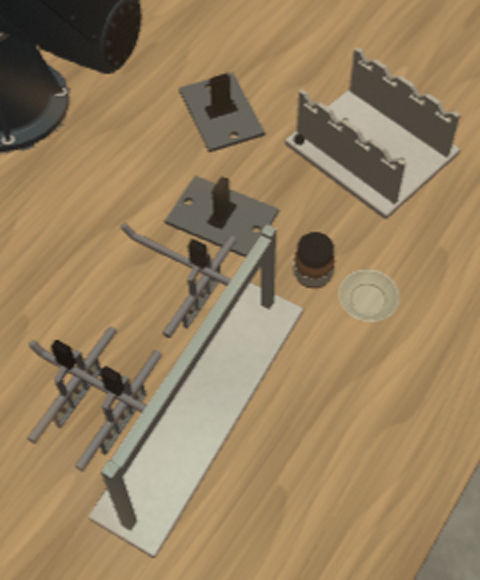

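View pics/d1.png

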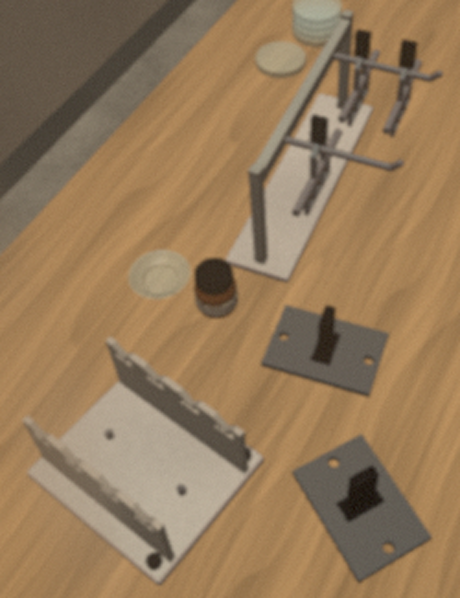

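```bash
cat >> h.py <<'E'
from scipy.optimize import least_squares
def fit(obs,x0):
    """obs: list of (cam, uv, local xyz); -> x,y,yaw, rms px"""
    def pts(p,L): 
        c,s=np.cos(p[2]),np.sin(p[2]); return np.array([p[0]+c*L[0]-s*L[1],p[1]+s*L[0]+c*L[1],L[2]])
    f=lambda p: np.concatenate([(proj(c,pts(p,L))[0]-uv) for c,uv,L in obs])
    r=least_squares(f,x0,loss='soft_l1'); return r.x,np.round(np.abs(f(r.x)).reshape(-1,2).max(1),1)
E
python3 - <<'E'
from h import *
S=cam('scene');D=cam('side')
s=lambda x,y:np.array([155+x/2,110+y/2]); d=lambda x,y:np.array([130+x/1.84,70+y/1.84])
print('plateA', tri([S,D],[s(221,76),d(368,470)]), 'plateB',tri([S,D],[s(221,180),d(328,308)]))
print('stn base corners atz', [atz(S,s(*p),.015).round(3) for p in [(286,142),(387,213),(459,151)]],[atz(D,d(*p),.015).round(3) for p in [(28,470),(160,580),(262,460)]],[atz(D,d(*p),.03).round(3) for p in [(110,432),(182,488)]])
print('grips tops', tri([S,D],[s(197,240),d(320,117)]),tri([S,D],[s(63,341),d(408,41)]),tri([S,D],[s(110,368),d(363,32)]))
print('pegtips', tri([S,D],[s(127,229),d(398,164)]),tri([S,D],[s(34,346),d(437,75)]))
print('beam ends', tri([S,D],[s(268,229),d(256,172)]),tri([S,D],[s(112,468),d(347,17)]))
print('jar',tri([S,D],[s(315,240),d(215,268)]),'dish',atz(S,s(369,294),.009),atz(D,d(160,273),.009))
E
```

```text
plateA [0.31325694 0.19029769 0.08800993] plateB [0.44257441 0.01382105 0.09378253]
stn base corners atz [array([0.451, 0.188, 0.015]), array([0.659, 0.156, 0.015]), array([0.694, 0.331, 0.015])] [array([0.685, 0.338, 0.015]), array([0.472, 0.376, 0.015]), array([0.437, 0.2  , 0.015])] [array([0.618, 0.257, 0.03 ]), array([0.501, 0.279, 0.03 ])]
grips tops [ 0.53981782 -0.16350006  0.23457948] [ 0.49618548 -0.3612841   0.23495007] [ 0.56205052 -0.35608982  0.23282126]
pegtips [ 0.43195424 -0.17607081  0.18528402] [ 0.4485489  -0.37067337  0.18506048]
beam ends [ 0.5878275  -0.07597937  0.19229268] [ 0.62177961 -0.43488674  0.18973444]
jar [0.61054645 0.01112291 0.07814694] dish [0.70738334 0.01828694 0.009     ] [0.70647197 0.00857455 0.009     ]
```

```bash
cat >> h.py <<'E'
def go(x,y,z,closeyaw=None,prefer=None):
    """print shift in tool mm and roll to put TCP at x,y,z with closing line at closeyaw (deg, world, mod 180)"""
    o=telemetry.get_obs(); Rm=R.from_quat(o['tool_rot']).as_matrix()
    t=Rm.T@(np.array([x,y,z])-o['position'])*1000
    r=0
    if closeyaw is not None:
        cur=np.degrees(np.arctan2(Rm[1,1],Rm[0,1])); dy=(closeyaw-cur+90)%180-90; r=-dy
    print('go',t.round(1),'dist',np.linalg.norm(t).round(),'roll',round(r,1),'q6',o['q'][5].round(2),'tilt',Rm[:,2].round(3)); return t,r
E
python3 - <<'E'
from h import *
print(np.array(viewer.camera_info('wrist')['hand_eye']).round(3), viewer.camera_info('wrist')['intrinsics'])
go(.443,.014,.30)
go(.443,.014,.30,-26)
E
```

```text
[[ 0.001 -0.953 -0.302  0.083]
 [ 1.     0.001 -0.001  0.   ]
 [ 0.001 -0.302  0.953 -0.144]
 [ 0.     0.     0.     1.   ]] [[366.34400419   0.         283.13148784]
 [  0.         366.34400419 209.49211291]
 [  0.           0.           1.        ]]
go [ 423.5 -494.3  -58.4] dist 654.0 roll 0 q6 -0.18 tilt [-0.  0. -1.]
go [ 423.5 -494.3  -58.4] dist 654.0 roll -45.0 q6 -0.18 tilt [-0.  0. -1.]
```

```bash
python3 -m creep '[{"translation":[0,0,-40],"roll":0,"gripper":87},{"translation":[0,0,-75],"roll":0,"gripper":87}]'
for i in 1 2 3; do python3 -m creep '[{"translation":[27,-31,0],"roll":0,"gripper":87},{"translation":[54,-62,0],"roll":-3,"gripper":87},{"translation":[81,-94,0],"roll":-6,"gripper":87},{"translation":[108,-125,0],"roll":-9,"gripper":87},{"translation":[135,-156,0],"roll":-12,"gripper":87}]'; done
python3 - <<'E'
from h import *
o=telemetry.get_obs(); print(o['position'],o['q'],o['time'])
go(.443,.014,.32,-26)
E
```

```text
time: 1.67
position: [0.2028, -0.5898, 0.3154]
tool_rot: [0.986, 0.165, 0.0, -0.003]
ft_force: [0.4, -2.2, -0.1]
grip_width: 0.0871
grip_force: 0.0
time: 2.08
position: [0.2803, -0.3978, 0.3167]
tool_rot: [0.964, 0.268, 0.0, 0.0]
ft_force: [0.9, -0.1, 0.1]
grip_width: 0.0868
grip_force: 0.0
time: 2.5
position: [0.3154, -0.1945, 0.3167]
tool_rot: [0.93, 0.367, 0.0, 0.0]
ft_force: [1.7, -0.5, 0.1]
grip_width: 0.0873
grip_force: 0.0
time: 2.92
position: [0.3075, 0.0114, 0.3169]
tool_rot: [0.887, 0.462, 0.001, 0.001]
ft_force: [0.6, 0.4, 0.3]
grip_width: 0.0869
grip_force: 0.0
[0.30746426 0.01141801 0.31693731] [-3.32131548e-01 -5.02352266e-02  2.02239497e+00  1.72456939e-04
  1.16779667e+00  2.78187980e-01] 2.9167
go [ 79.8 109.6  -2.8] dist 136.0 roll -9.0 q6 0.28 tilt [ 0.002 -0.    -1.   ]
```

```bash
python3 -m creep '[{"translation":[20,27,0],"roll":-3,"gripper":87},{"translation":[40,55,0],"roll":-6,"gripper":87},{"translation":[60,82,0],"roll":-9,"gripper":87},{"translation":[80,110,0],"roll":-9,"gripper":87},{"translation":[80,110,0],"roll":-9,"gripper":87}]'
python3 - <<'E'
from h import *
c,im=shot('wrist','w1.png')
print([( [int(v) for v in d['bbox']],round(d['p'],2)) for d in viewer.recognise('wrist','drip_plate')])
print(proj(c,[[.443,.014,.085],[.565,.265,.015]]).round())
E
```

```text
time: 3.33
position: [0.451, 0.0114, 0.3171]
tool_rot: [0.848, 0.53, 0.003, 0.003]
ft_force: [0.3, 0.3, 0.9]
grip_width: 0.0869
grip_force: 0.0
[([33, 19, 143, 110], 0.8)]
[[ 274.  178.]
 [ 273. -110.]]
```

View pics/w1.png

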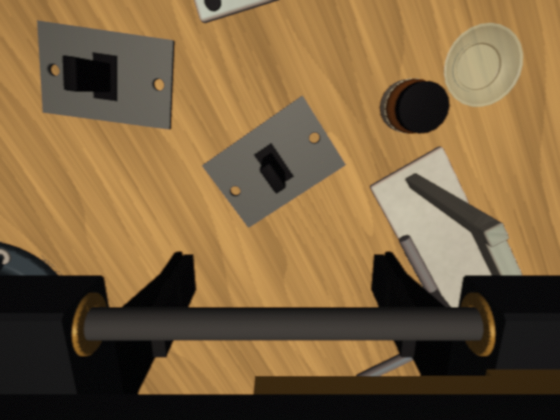

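```bash
python3 - <<'E'
from h import *
c=cam('wrist'); im=cv2.imread('pics/w1.png')
for n,h in [('A',[(55,70),(159,85)]),('B',[(235,190),(314,138)])]: print(n,[atz(c,p,.008).round(4) for p in h])
h=[atz(c,p,.008) for p in [(235,190),(314,138)]]; yaw=np.arctan2(*(h[1]-h[0])[1::-1])
obs=[(c,np.array(u,float),np.array(L)) for u,L in [((235,190),(-.06,0,.008)),((314,138),(.06,0,.008)),((304,97),(.075,.05,.008)),((345,163),(.075,-.05,.008)),((248,226),(-.075,-.05,.008)),((204,165),(-.075,.05,.008))]]
p,e=fit(obs,[*((h[0]+h[1])/2)[:2],yaw]); print(p,np.degrees(p[2]),e)
go(p[0],p[1],.317,np.degrees(p[2]))
cr=im[80:240,190:360].copy(); cr=cv2.resize(cr,None,fx=3,fy=3,interpolation=2)
for u in proj(c,[p[:2].tolist()+[.008],p[:2].tolist()+[.085]]): cv2.circle(cr,tuple(int(v) for v in (u-[190,80])*3),4,(0,0,255),-1)
cv2.imwrite('pics/c1.png',cr)
E
```

```text
A [array([0.2546, 0.2255, 0.008 ]), array([0.354 , 0.1589, 0.008 ])]
B [array([0.3739, 0.0084, 0.008 ]), array([0.4914, 0.024 , 0.008 ])]
[0.43316111 0.01588378 0.13237924] 7.584771772461732 [0.4 1.  2.3 1.9 1.3 2.3]
go [ -1.6 -12.   -0.8] dist 12.0 roll -33.6 q6 0.23 tilt [-0.001  0.    -1.   ]
```

View pics/c1.png

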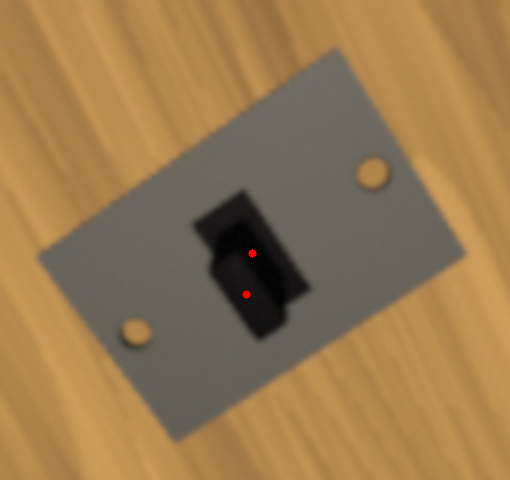

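```bash
python3 -m creep '[{"translation":[-1,-12,20],"roll":-7,"gripper":87},{"translation":[-1,-12,50],"roll":-14,"gripper":87},{"translation":[-1,-12,80],"roll":-21,"gripper":87},{"translation":[-1,-12,110],"roll":-28,"gripper":87},{"translation":[-1,-12,130],"roll":-33.6,"gripper":87}]'
python3 -m creep '[{"translation":[0,0,0],"roll":0,"gripper":87}]'
python3 - <<'E'
from h import *
go(.4332,.0159,.065,7.6)
c,im=shot('wrist','w2.png')
print(proj(c,[[.4332,.0159,.085],[.4332-.0595,.0159-.0079,.008],[.4332+.0595,.0159+.0079,.008]]).round())
cv2.imwrite('pics/w2c.png',im[0:300,100:480])
E
```

```text
time: 3.85
position: [0.4299, 0.0167, 0.185]
tool_rot: [0.657, 0.754, -0.001, -0.002]
ft_force: [-0.4, -0.3, -0.8]
grip_width: 0.087
grip_force: 0.0
time: 3.93
position: [0.4284, 0.017, 0.1838]
tool_rot: [0.659, 0.752, -0.002, -0.004]
ft_force: [-0.2, -0.0, 0.2]
grip_width: 0.0873
grip_force: 0.0
go [ -2.1   5.7 118.8] dist 119.0 roll 0.0 q6 -0.35 tilt [-0.009  0.002 -1.   ]
[[292. 221.]
 [224. 193.]
 [357. 193.]]
```

View pics/w2c.png

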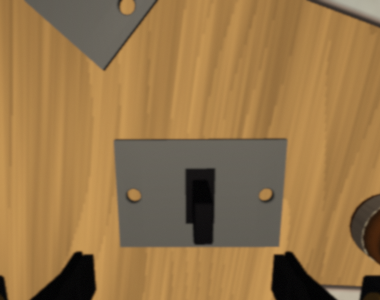

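```bash
python3 -m creep '[{"translation":[0,0,0],"roll":0,"gripper":87},{"translation":[0,0,0],"roll":0,"gripper":87},{"translation":[0,0,0],"roll":0,"gripper":87}]' >/dev/null
cat >> h.py <<'E'
def holes(c,im,near,z,rad=25):
    """refine hole centres: wood-coloured (saturated) blob inside grey plate near px"""
    sat=cv2.cvtColor(im,cv2.COLOR_BGR2HSV)
    m=((sat[...,1]>70)&(sat[...,2]>70)).astype(np.uint8); n,l,st,ce=cv2.connectedComponentsWithStats(m)
    out=[]
    for p in near:
        k=[i for i in range(1,n) if 40<st[i,4]<900 and np.linalg.norm(ce[i]-p)<rad]
        out.append((ce[min(k,key=lambda i:np.linalg.norm(ce[i]-p))], ) if k else None)
    return [o[0] if o else None for o in out]
E
python3 - <<'E'
from h import *
o=telemetry.get_obs(); print(o['position'].round(4),o['joint_velocities'].round(3))
c,im=shot('wrist','w3.png')
h=holes(c,im,[(233,195),(366,195)],.008); print(h)
w=[atz(c,p,.008) for p in h]; m=sum(w)/2; d=w[1]-w[0]; print(w,m,np.linalg.norm(d),np.degrees(np.arctan2(d[1],d[0])))
go(m[0],m[1],.065,np.degrees(np.arctan2(d[1],d[0])))
E
```

```text
[0.4338 0.0161 0.1881] [ 0.001  0.001  0.004  0.002 -0.003 -0.005]
[array([226.06369427, 190.94904459]), array([355.95364238, 189.93377483])]
[array([0.38237563, 0.00766784, 0.008     ]), array([0.49966412, 0.02404307, 0.008     ])] [0.44101988 0.01585546 0.008     ] 0.11842609488359494 7.947975665464174
go [ -1.2   6.9 123. ] dist 123.0 roll -0.4 q6 -0.35 tilt [ 0.003 -0.001 -1.   ]
```

```bash
python3 -m creep '[{"translation":[-1,7,30],"roll":0,"gripper":87},{"translation":[-1,7,60],"roll":0,"gripper":87},{"translation":[-1,7,90],"roll":0,"gripper":87},{"translation":[-1,7,115],"roll":0,"gripper":87},{"translation":[-1,7,123],"roll":0,"gripper":87}]' 40
python3 -m creep '[{"translation":[0,0,0],"roll":0,"gripper":87},{"translation":[0,0,0],"roll":0,"gripper":87},{"translation":[0,0,0],"roll":0,"gripper":5},{"translation":[0,0,0],"roll":0,"gripper":5},{"translation":[0,0,0],"roll":0,"gripper":5}]' 40
python3 -m creep '[{"translation":[0,0,0],"roll":0,"gripper":5},{"translation":[0,0,0],"roll":0,"gripper":5},{"translation":[0,0,0],"roll":0,"gripper":5},{"translation":[0,0,0],"roll":0,"gripper":5},{"translation":[0,0,0],"roll":0,"gripper":5}]' 40
```

```text
time: 4.7
position: [0.4391, 0.0164, 0.0617]
tool_rot: [0.659, 0.752, -0.001, -0.001]
ft_force: [-0.9, 0.1, 0.2]
grip_width: 0.0872
grip_force: 0.0
time: 5.12
position: [0.4408, 0.0162, 0.0648]
tool_rot: [0.659, 0.752, 0.001, 0.001]
ft_force: [-0.1, 0.7, 0.1]
grip_width: 0.0742
grip_force: 0.0
time: 5.53
position: [0.4399, 0.0163, 0.0636]
tool_rot: [0.659, 0.752, 0.0, 0.0]
ft_force: [-0.8, -0.7, 0.0]
grip_width: 0.0415
grip_force: 0.0
```

```bash
for i in 1 2; do python3 -m creep '[{"translation":[0,0,0],"roll":0,"gripper":5},{"translation":[0,0,0],"roll":0,"gripper":5},{"translation":[0,0,0],"roll":0,"gripper":5},{"translation":[0,0,0],"roll":0,"gripper":5},{"translation":[0,0,0],"roll":0,"gripper":5}]' 50|grep grip; done
python3 -m creep '[{"translation":[0,0,-20],"roll":0,"gripper":5},{"translation":[0,0,-50],"roll":0,"gripper":5},{"translation":[0,0,-90],"roll":0,"gripper":5},{"translation":[0,0,-130],"roll":0,"gripper":5},{"translation":[0,0,-160],"roll":0,"gripper":5}]'
python3 - <<'E'
from h import *
go(.565,.265,.30,-10.6)
E
```

```text
grip_width: 0.0137
grip_force: 50.0
grip_width: 0.0138
grip_force: 50.0
time: 6.78
position: [0.4391, 0.0166, 0.2257]
tool_rot: [0.659, 0.752, -0.0, -0.0]
ft_force: [1.2, 0.3, -3.7]
grip_width: 0.0133
grip_force: 50.0
go [229.7 157.5 -74.3] dist 288.0 roll 18.2 q6 -0.35 tilt [-0.  0. -1.]
```

```bash
python3 - <<'E'
from h import *
go(.537,.118,.29,-10.6)
E
python3 -m creep '[{"translation":[20,26,-15],"roll":4,"gripper":5},{"translation":[40,52,-30],"roll":8,"gripper":5},{"translation":[60,78,-45],"roll":12,"gripper":5},{"translation":[76,98,-60],"roll":16,"gripper":5},{"translation":[88,110,-65],"roll":18,"gripper":5}]'
python3 -m creep '[{"translation":[0,0,0],"roll":0,"gripper":5},{"translation":[0,0,0],"roll":0,"gripper":5},{"translation":[0,0,0],"roll":0,"gripper":5},{"translation":[0,0,0],"roll":0,"gripper":5},{"translation":[0,0,0],"roll":0,"gripper":5}]'
python3 - <<'E'
from h import *
o=telemetry.get_obs(); print(o['position'],o['joint_velocities'].round(3))
c,im=shot('wrist','w4.png'); print(proj(c,[[.565,.265,.015],[.618,.257,.03],[.501,.279,.03]]).round()); print(repr(c))
go(.565,.265,.29,-10.6)
E
```

```text
go [ 87.7 110.4 -64.3] dist 155.0 roll 18.2 q6 -0.35 tilt [-0.  0. -1.]
time: 7.2
position: [0.5394, 0.1199, 0.2903]
tool_rot: [0.769, 0.639, 0.002, 0.001]
ft_force: [1.0, 0.5, -3.2]
grip_width: 0.0135
grip_force: 50.0
time: 7.62
position: [0.5361, 0.1173, 0.2877]
tool_rot: [0.769, 0.639, -0.001, -0.001]
ft_force: [1.0, 1.0, -2.8]
grip_width: 0.0137
grip_force: 50.0
[0.53612694 0.11726735 0.28768538] [ 0.001 -0.002 -0.014  0.002 -0.003  0.004]
[[286.  24.]
 [340.  20.]
 [220.  19.]]
(array([[366.34400419,   0.        , 283.13148784],
       [  0.        , 366.34400419, 209.49211291],
       [  0.        ,   0.        ,   1.        ]]), array([[ 0.98346029, -0.18110483, -0.00262544, -0.50470997],
       [-0.17185837, -0.93762961,  0.30218441,  0.15092116],
       [-0.05718874, -0.29673517, -0.95324587,  0.50156855],
       [ 0.        ,  0.        ,  0.        ,  1.        ]]))
go [150.4   1.2  -2.2] dist 150.0 roll 0.1 q6 0.2 tilt [-0.002 -0.    -1.   ]
```

View pics/w4.png

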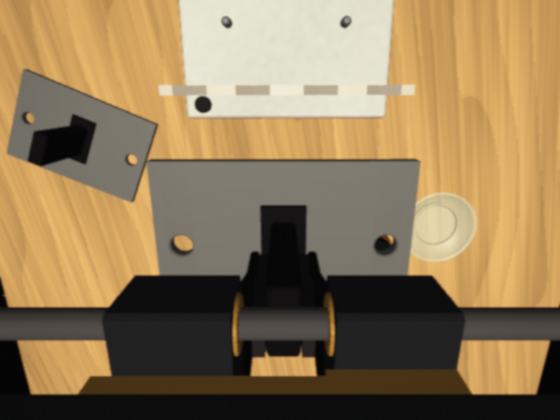

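```bash
python3 - <<'E'
from h import *
c=cam('wrist'); im=cv2.imread('pics/w4.png'); g=cv2.cvtColor(im,cv2.COLOR_BGR2GRAY)
pins=[]
for x0 in (227,346):
    w=g[8:38,x0-15:x0+15]; m=(w<140).astype(np.uint8); ys,xs=np.nonzero(m); pins.append(np.array([xs.mean()+x0-15,ys.mean()+8])); print(pins[-1],m.sum(),xs.min()+x0-15,xs.max()+x0-15,ys.min()+8,ys.max()+8)
w=[atz(c,p,.0225) for p in pins]; d=w[1]-w[0]; print('pins',w,np.linalg.norm(d),np.degrees(np.arctan2(d[1],d[0])),'mid',(w[0]+w[1])/2)
obs=[(c,np.array(u,float),np.array(L)) for u,L in [(pins[0],(-.06,0,.0225)),(pins[1],(.06,0,.0225)),((188,117),(-.11,-.095,.012)),((385,117),(.11,-.095,.012)),((159,90),(-.105,-.066,.114)),((415,90),(.105,-.066,.114))]]
p,e=fit(obs,[.565,.265,-.18]); print('fit',p,np.degrees(p[2]),e)
o=telemetry.get_obs(); zt=o['position'][2]-.056
# plate hole rims: dark/wood ellipse
h=[atz(c,q,zt) for q in [(182,244),(386,243)]]; d2=h[1]-h[0]; print('holes',h,np.linalg.norm(d2),np.degrees(np.arctan2(d2[1],d2[0])),'mid',(h[0]+h[1])/2-o['position'])
cv2.imwrite('pics/c4.png',np.vstack([cv2.resize(im[0:50,200:370],None,fx=4,fy=4,interpolation=2),cv2.resize(im[218:268,150:320],None,fx=4,fy=4,interpolation=2),cv2.resize(im[218:268,250:420],None,fx=4,fy=4,interpolation=2)]))
E
```

```text
[226.68  22.24] 75 222 231 17 27
[345.0875  21.875 ] 80 340 350 16 27
pins [array([0.5068601 , 0.27670541, 0.0225    ]), array([0.62424553, 0.25537394, 0.0225    ])] 0.119307887423226 -10.299489684217823 mid [0.56555281 0.26603967 0.0225    ]
fit [ 0.56598411  0.26630173 -0.18057111] -10.345962638721119 [0.4 0.7 1.2 0.9 0.5 0.6]
holes [array([0.47689875, 0.12665495, 0.231918  ]), array([0.59511822, 0.10561892, 0.231918  ])] 0.12007646053411654 -10.08963750263803 mid [-0.00043373 -0.00116175 -0.056     ]
```

View pics/c4.png

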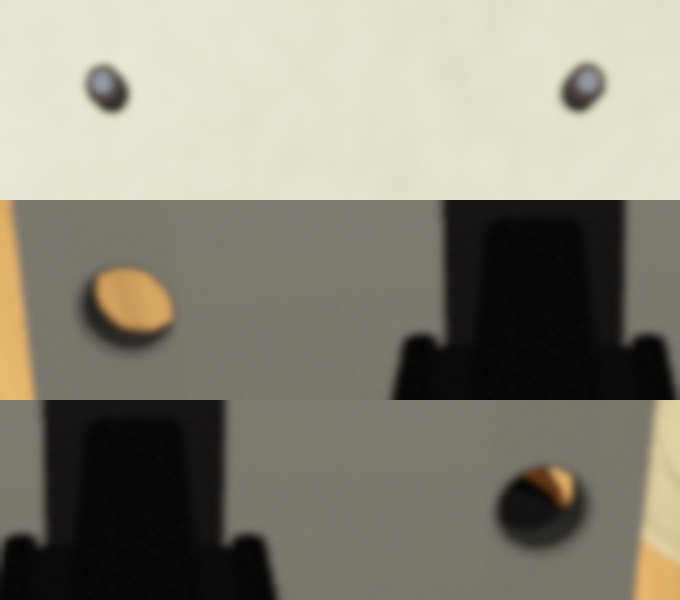

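```bash
python3 - <<'E'
from h import *
go(.5662,.2684,.125,-10.5)
E
python3 -m creep '[{"translation":[38,0,0],"roll":0,"gripper":5},{"translation":[76,0,10],"roll":0,"gripper":5},{"translation":[114,0,20],"roll":0,"gripper":5},{"translation":[145,0,40],"roll":0.2,"gripper":5},{"translation":[154,0,70],"roll":0.2,"gripper":5}]'
python3 -m creep '[{"translation":[0,0,0],"roll":0,"gripper":5},{"translation":[0,0,0],"roll":0,"gripper":5},{"translation":[0,0,0],"roll":0,"gripper":5},{"translation":[0,0,0],"roll":0,"gripper":5},{"translation":[0,0,0],"roll":0,"gripper":5}]'
python3 - <<'E'
from h import *
print(telemetry.get_obs()['position']);go(.5662,.2684,.110,-10.5)
E
```

```text
go [154.1   2.  162.8] dist 224.0 roll -0.0 q6 0.2 tilt [-0.002 -0.    -1.   ]
time: 8.08
position: [0.5681, 0.2743, 0.2206]
tool_rot: [0.769, 0.639, 0.005, 0.001]
ft_force: [-0.7, -0.0, -2.3]
grip_width: 0.0142
grip_force: 50.0
time: 8.5
position: [0.5665, 0.2686, 0.2205]
tool_rot: [0.77, 0.638, 0.002, 0.001]
ft_force: [-0.2, -0.3, -4.1]
grip_width: 0.0135
grip_force: 50.0
[0.56647639 0.2685738  0.22051032]
go [ -0.4  -0.6 110.5] dist 111.0 roll -0.2 q6 0.45 tilt [ 0.003  0.001 -1.   ]
```

```bash
python3 -m creep '[{"translation":[0,0,35],"roll":0,"gripper":5},{"translation":[0,0,70],"roll":0,"gripper":5},{"translation":[0,0,95],"roll":0,"gripper":5},{"translation":[0,0,110],"roll":0,"gripper":5},{"translation":[0,0,110],"roll":0,"gripper":5}]' >/dev/null
python3 -m creep '[{"translation":[0,0,0],"roll":0,"gripper":5},{"translation":[0,0,0],"roll":0,"gripper":5},{"translation":[0,0,0],"roll":0,"gripper":5},{"translation":[0,0,0],"roll":0,"gripper":5}]'
python3 - <<'E'
from h import *
go(.5662,.2684,.110,-10.3)
c,im=shot('wrist','w5.png')
p=proj(c,[[.5658-.06*.984,.2662+.06*.18,.03],[.5658+.06*.984,.2662-.06*.18,.03]]); print(p)
cv2.imwrite('pics/c5.png',np.vstack([cv2.resize(im[int(q[1])-35:int(q[1])+35,int(q[0])-70:int(q[0])+70],None,fx=4,fy=4,interpolation=2) for q in p]))
E
```

```text
time: 9.25
position: [0.5666, 0.2697, 0.1106]
tool_rot: [0.77, 0.638, 0.002, 0.001]
ft_force: [-0.3, -0.0, -2.8]
grip_width: 0.0135
grip_force: 50.0
go [-1.4 -0.2  0.6] dist 1.0 roll -0.4 q6 0.45 tilt [ 0.004  0.001 -1.   ]
[[191.58747205 232.92008733]
 [374.95473332 232.01185314]]
```

View pics/c5.png

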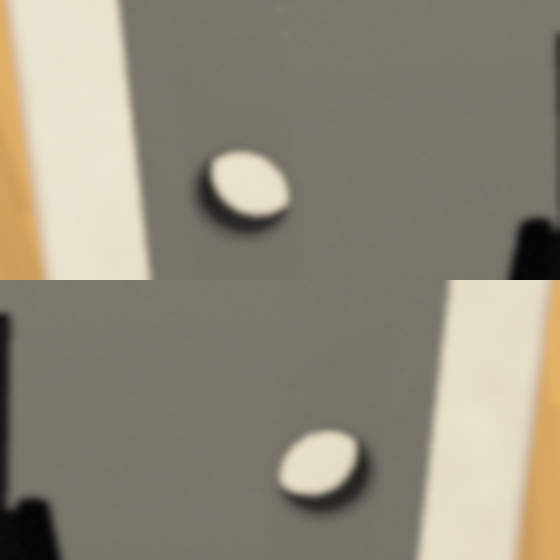

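```bash
python3 -m creep '[{"translation":[-1,0,5],"roll":0,"gripper":5},{"translation":[-1,0,10],"roll":0,"gripper":5},{"translation":[-1,0,14],"roll":0,"gripper":5},{"translation":[-1,0,18],"roll":0,"gripper":5},{"translation":[-1,0,18],"roll":0,"gripper":5}]' 
python3 -m creep '[{"translation":[0,0,1],"roll":0,"gripper":5},{"translation":[0,0,2],"roll":0,"gripper":5},{"translation":[0,0,3],"roll":0,"gripper":5},{"translation":[0,0,3],"roll":0,"gripper":5}]'
python3 -c "
from h import *
go(.5662,.2684,.08,-10.3)"
```

```text
time: 9.72
position: [0.5646, 0.2683, 0.0893]
tool_rot: [0.77, 0.638, -0.001, -0.0]
ft_force: [-0.1, -0.3, -3.0]
grip_width: 0.0137
grip_force: 50.0
time: 10.05
position: [0.565, 0.2685, 0.0874]
tool_rot: [0.77, 0.638, -0.0, -0.0]
ft_force: [0.2, -0.4, -1.9]
grip_width: 0.0136
grip_force: 50.0
go [0.1 1.2 7.4] dist 7.0 roll -0.3 q6 0.45 tilt [-0. -0. -1.]
```

```bash
python3 -m creep '[{"translation":[0,0,2],"roll":0,"gripper":5},{"translation":[0,0,4],"roll":0,"gripper":5},{"translation":[0,0,6],"roll":0,"gripper":5},{"translation":[0,0,6],"roll":0,"gripper":5}]' 
python3 -m creep '[{"translation":[0,0,1],"roll":0,"gripper":5},{"translation":[0,0,2],"roll":0,"gripper":5},{"translation":[0,0,2],"roll":0,"gripper":5}]'
```

```text
time: 10.38
position: [0.5648, 0.2684, 0.081]
tool_rot: [0.77, 0.638, -0.0, -0.0]
ft_force: [0.3, -1.2, -3.0]
grip_width: 0.0136
grip_force: 50.0
time: 10.63
position: [0.5651, 0.2685, 0.0794]
tool_rot: [0.77, 0.638, -0.0, -0.0]
ft_force: [0.4, 0.1, -3.3]
grip_width: 0.0139
grip_force: 50.0
```

```bash
python3 -m creep '[{"translation":[0,0,1],"roll":0,"gripper":5},{"translation":[0,0,2],"roll":0,"gripper":5},{"translation":[0,0,2],"roll":0,"gripper":5}]'
python3 -m creep '[{"translation":[0,0,1],"roll":0,"gripper":5},{"translation":[0,0,1],"roll":0,"gripper":5},{"translation":[0,0,1],"roll":0,"gripper":5}]'
```

```text
time: 10.88
position: [0.5653, 0.2685, 0.0786]
tool_rot: [0.77, 0.638, 0.0, 0.0]
ft_force: [-1.4, -0.6, 4.2]
grip_width: 0.0139
grip_force: 50.0
time: 11.13
position: [0.5653, 0.2685, 0.0786]
tool_rot: [0.77, 0.639, 0.0, 0.0]
ft_force: [-3.6, -1.4, 9.7]
grip_width: 0.0135
grip_force: 50.0
```

```bash
for i in 1 2; do python3 -m creep '[{"translation":[0,0,-1],"roll":0,"gripper":50},{"translation":[0,0,-1],"roll":0,"gripper":50},{"translation":[0,0,0],"roll":0,"gripper":50},{"translation":[0,0,0],"roll":0,"gripper":50},{"translation":[0,0,0],"roll":0,"gripper":50}]' |grep -E 'force|wid'; done
python3 -m creep '[{"translation":[0,0,-30],"roll":0,"gripper":87},{"translation":[-20,0,-70],"roll":0,"gripper":87},{"translation":[-40,0,-110],"roll":0,"gripper":87},{"translation":[-50,0,-150],"roll":0,"gripper":87},{"translation":[-50,0,-190],"roll":0,"gripper":87}]'
python3 -m creep '[{"translation":[0,0,-30],"roll":0,"gripper":87},{"translation":[0,0,-30],"roll":0,"gripper":87},{"translation":[0,0,-30],"roll":0,"gripper":87},{"translation":[0,0,-30],"roll":0,"gripper":87},{"translation":[0,0,-30],"roll":0,"gripper":87}]'
python3 - <<'E'
from h import *
c,im=shot('wrist','w6.png')
s,si=shot('side','side1.png')
cv2.imwrite('pics/c6.png',np.hstack([cv2.resize(im[0:250,100:450],(490,350)),cv2.resize(si[245:395,135:280],(300,350))]))
st=(.5658,.2662,-.1806)
def P(L):
    a,b=np.cos(st[2]),np.sin(st[2]); return [st[0]+a*L[0]-b*L[1],st[1]+b*L[0]+a*L[1],L[2]]
print(proj(c,[P(L) for L in [(-.075,-.05,.023),(.075,-.05,.023),(.075,.05,.023),(-.075,.05,.023),(-.06,0,.03),(.06,0,.03)]]).round(1))
E
```

```text
ft_force: [-0.2, 0.3, 0.8]
grip_width: 0.039
grip_force: 0.0
ft_force: [-0.2, 0.4, 0.0]
grip_width: 0.0496
grip_force: 0.0
time: 12.38
position: [0.5546, 0.2174, 0.2639]
tool_rot: [0.77, 0.638, -0.002, -0.0]
ft_force: [1.0, -0.7, 0.0]
grip_width: 0.0755
grip_force: 0.0
time: 12.8
position: [0.5547, 0.2193, 0.2909]
tool_rot: [0.77, 0.638, -0.002, -0.001]
ft_force: [-0.2, 0.2, -0.5]
grip_width: 0.0867
grip_force: 0.0
[[221.  171.4]
 [352.6 171. ]
 [357.6  77.8]
 [215.8  78.4]
 [231.2 127.2]
 [342.3 126.8]]
```

View pics/c6.png

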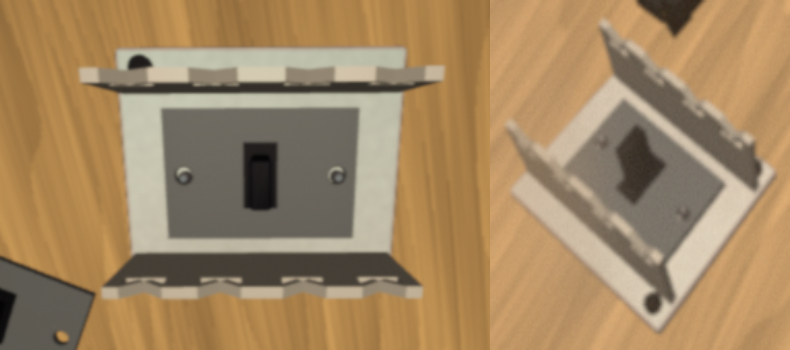

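```bash
python3 - <<'E'
from h import *
go(.53,-.26,.40,95)
w6=cam('wrist')
obs=[(w6,np.array(u,float),np.array(L)) for u,L in [((172.9,208.6),(-.105,-.066,.114)),((400.7,208.6),(.105,-.066,.114)),((157,53.6),(-.105,.066,.114)),((416.4,52.5),(.105,.066,.114)),((231.4,125.7),(-.06,0,.03)),((340.7,125.3),(.06,0,.03))]]
p,e=fit(obs,[.565,.265,-.18]); print('fit',p,np.degrees(p[2]),e)
E
python3 -m creep '[{"translation":[-20,0,-35],"roll":6,"gripper":87},{"translation":[-40,0,-70],"roll":12,"gripper":87},{"translation":[-60,0,-100],"roll":18,"gripper":87},{"translation":[-90,0,-110],"roll":24,"gripper":87},{"translation":[-120,0,-110],"roll":30,"gripper":87}]'
python3 -m creep '[{"translation":[-20,30,0],"roll":6,"gripper":87},{"translation":[-40,60,0],"roll":12,"gripper":87},{"translation":[-60,90,0],"roll":18,"gripper":87},{"translation":[-80,120,0],"roll":24,"gripper":87},{"translation":[-100,150,0],"roll":30,"gripper":87}]'
python3 -c "
from h import *
go(.53,-.26,.40,95)"
```

```text
go [-475.9   63.6 -108.7] dist 492.0 roll 74.4 q6 0.37 tilt [-0.004 -0.001 -1.   ]
fit [ 0.56546915  0.26646789 -0.18182897] -10.418032451422414 [0.8 0.5 0.6 0.4 1.3 1.5]
time: 13.32
position: [0.5351, 0.101, 0.4055]
tool_rot: [0.909, 0.416, 0.003, 0.001]
ft_force: [0.6, -0.3, 0.5]
grip_width: 0.0872
grip_force: 0.0
time: 13.73
position: [0.5824, -0.0736, 0.4014]
tool_rot: [0.986, 0.166, -0.001, -0.001]
ft_force: [1.0, 0.6, 0.5]
grip_width: 0.0873
grip_force: 0.0
go [-110.4  159.1    1.4] dist 194.0 roll 14.1 q6 0.92 tilt [-0.003  0.001 -1.   ]
```

Station pose is confirmed: (0.5655, 0.2664), yaw −10.4°.

```bash
python3 -m creep '[{"translation":[-22,32,0],"roll":4,"gripper":87},{"translation":[-44,64,0],"roll":8,"gripper":87},{"translation":[-66,96,0],"roll":12,"gripper":87},{"translation":[-88,128,0],"roll":14,"gripper":87},{"translation":[-110,159,0],"roll":14,"gripper":87}]' >/dev/null
python3 -m creep '[{"translation":[0,0,0],"roll":0,"gripper":87},{"translation":[0,0,0],"roll":0,"gripper":87},{"translation":[0,0,0],"roll":0,"gripper":87},{"translation":[0,0,0],"roll":0,"gripper":87}]'
python3 - <<'E'
from h import *
c,im=shot('wrist','w7.png')
np.save('c7.npy',c[1])
print(proj(c,[[.5398,-.1635,.237],[.496,-.361,.237],[.562,-.356,.237],[.432,-.176,.192],[.4485,-.3707,.192],[.588,-.076,.195],[.622,-.435,.195]]).round())
E
```

```text
time: 14.48
position: [0.5316, -0.2572, 0.4022]
tool_rot: [0.999, 0.047, -0.0, -0.001]
ft_force: [-0.5, -0.5, -0.0]
grip_width: 0.0869
grip_force: 0.0
[[175. 173.]
 [393. 241.]
 [402. 169.]
 [198. 265.]
 [382. 267.]
 [ 93. 104.]
 [485. 104.]]
```

View pics/w7.png

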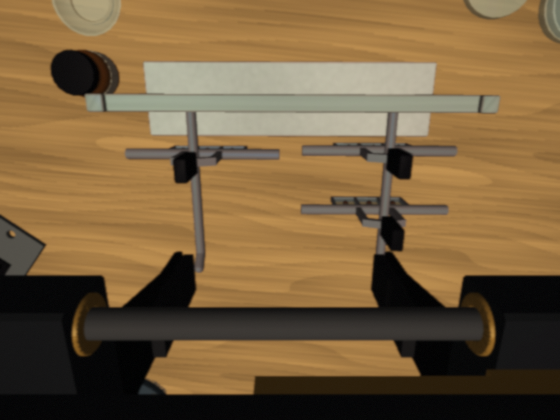

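```bash
python3 - <<'E'
from h import *
c=(cam('wrist')[0],np.load('c7.npy'))
for n,a,b in [('L',(126,154),(280,154)),('Rrear',(302,150.5),(456,151.5)),('Rfront',(302,209.5),(447,210)),]:
    A,B=atz(c,a,.141),atz(c,b,.141); d=A-B; print(n,((A+B)/2).round(4),np.linalg.norm(d).round(4),np.degrees(np.arctan2(d[1],d[0])).round(1))
for n,a,b in [('pegL',(192,125),(199,255)),('pegR',(391,125),(380.5,250))]:
    A,B=atz(c,a,.185),atz(c,b,.185); d=A-B; print(n,A.round(4),B.round(4),np.degrees(np.arctan2(d[1],d[0])).round(1))
A,B=atz(c,(86,103),.195),atz(c,(498,104),.195); print('beam',A,B,np.linalg.norm(A-B),np.degrees(np.arctan2(*(A-B)[1::-1]))-90)
im=cv2.imread('pics/w7.png'); g=im.max(2)
for n,x0,y0 in [('L',184,166),('Rr',400,162),('Rf',392,233)]:
    m=(g<45).astype(np.uint8); k,l,st,ce=cv2.connectedComponentsWithStats(m); i=l[y0,x0]; print(n,st[i])
    x,y,w,h=st[i,:4]
    for r in range(y,y+h,3): xs=np.nonzero(l[r]==i)[0]; print(r,xs.min(),xs.max(),int(g[r,xs].mean()),end='; ')
    print()
E
```

```text
L [ 0.5415 -0.1669  0.141 ] 0.1705 95.5
Rrear [ 0.5635 -0.36    0.141 ] 0.1697 95.1
Rfront [ 0.4959 -0.3667  0.141 ] 0.1679 95.3
pegL [ 0.5764 -0.1646  0.185 ] [ 0.44   -0.1749  0.185 ] 4.3
pegR [ 0.5948 -0.3552  0.185 ] [ 0.4647 -0.3682  0.185 ] 5.7
beam [ 0.58795938 -0.06933371  0.195     ] [ 0.62341024 -0.44657614  0.195     ] 0.37890449291748435 5.368528797246185
L [174 152  24  30 601]
152 182 193 32; 155 177 196 11; 158 175 196 8; 161 174 195 13; 164 174 196 15; 167 174 196 14; 170 175 197 15; 173 175 196 15; 176 175 192 17; 179 175 189 19; 
Rr [386 148  26  30 621]
148 394 398 38; 151 388 405 10; 154 387 410 8; 157 388 411 11; 160 387 411 13; 163 387 410 11; 166 386 410 12; 169 387 409 10; 172 390 409 13; 175 395 409 15; 
Rf [380 209  23  41 660]
209 390 393 39; 212 390 396 38; 215 391 399 36; 218 382 401 18; 221 381 396 9; 224 382 398 6; 227 381 400 7; 230 381 402 9; 233 380 402 11; 236 382 402 11; 239 384 402 12; 242 386 402 13; 245 388 401 14; 248 390 401 16;
```

```bash
python3 -c "
from h import *
go(.496,-.3662,.222,95.4)"
python3 -m creep '[{"translation":[-20,35,0],"roll":0,"gripper":87},{"translation":[-40,70,20],"roll":0,"gripper":87},{"translation":[-46,104,50],"roll":0,"gripper":87},{"translation":[-46,104,85],"roll":0,"gripper":87},{"translation":[-46,104,120],"roll":0,"gripper":87}]'>/dev/null
python3 -m creep '[{"translation":[0,0,0],"roll":0,"gripper":87},{"translation":[0,0,0],"roll":0,"gripper":87},{"translation":[0,0,0],"roll":0,"gripper":87},{"translation":[0,0,0],"roll":0,"gripper":87}]'
python3 -c "
from h import *
go(.496,-.3662,.222,95.4)"
```

```text
go [-45.9 105.5 180.4] dist 214.0 roll 0.1 q6 0.84 tilt [-0.001  0.001 -1.   ]
time: 15.28
position: [0.4971, -0.3667, 0.2861]
tool_rot: [0.999, 0.048, 0.002, 0.002]
ft_force: [-0.0, -0.3, 0.4]
grip_width: 0.087
grip_force: 0.0
go [-1.3 -0.9 64.1] dist 64.0 roll 0.1 q6 0.66 tilt [ 0.004 -0.004 -1.   ]
```

```bash
python3 -m creep '[{"translation":[0,0,20],"roll":0,"gripper":50},{"translation":[0,0,40],"roll":0,"gripper":50},{"translation":[0,0,55],"roll":0,"gripper":50},{"translation":[0,0,63],"roll":0,"gripper":40},{"translation":[0,0,63],"roll":0,"gripper":40}]' 50
for i in 1 2 3; do python3 -m creep '[{"translation":[0,0,0],"roll":0,"gripper":3},{"translation":[0,0,0],"roll":0,"gripper":3},{"translation":[0,0,0],"roll":0,"gripper":3},{"translation":[0,0,0],"roll":0,"gripper":3},{"translation":[0,0,0],"roll":0,"gripper":3}]' 50; done
```

```text
time: 15.7
position: [0.4955, -0.3659, 0.22]
tool_rot: [0.999, 0.047, -0.0, -0.0]
ft_force: [-0.0, 0.9, 0.7]
grip_width: 0.0613
grip_force: 0.0
time: 16.12
position: [0.4955, -0.3667, 0.2207]
tool_rot: [0.999, 0.047, 0.0, 0.001]
ft_force: [0.2, -0.2, -0.1]
grip_width: 0.0284
grip_force: 0.0
time: 16.53
position: [0.4952, -0.366, 0.22]
tool_rot: [0.999, 0.047, -0.0, -0.0]
ft_force: [-1.0, 1.3, 2.0]
grip_width: 0.0114
grip_force: 50.0
time: 16.95
position: [0.4952, -0.3661, 0.22]
tool_rot: [0.999, 0.047, -0.0, -0.0]
ft_force: [-0.6, 2.8, 3.0]
grip_width: 0.0117
grip_force: 50.0
```

```bash
python3 -m creep '[{"translation":[0,0,-6],"roll":0,"gripper":3},{"translation":[0,0,-12],"roll":0,"gripper":3},{"translation":[0,0,-17],"roll":0,"gripper":3},{"translation":[0,0,-17],"roll":0,"gripper":3},{"translation":[0,0,-17],"roll":0,"gripper":3}]'
python3 -m creep '[{"translation":[-15,0,0],"roll":0,"gripper":3},{"translation":[-30,0,0],"roll":0,"gripper":3},{"translation":[-45,0,0],"roll":0,"gripper":3},{"translation":[-60,0,0],"roll":0,"gripper":3},{"translation":[-75,0,0],"roll":0,"gripper":3}]'
python3 -m creep '[{"translation":[-15,0,0],"roll":0,"gripper":3},{"translation":[-15,0,0],"roll":0,"gripper":3}]'
```

```text
time: 17.37
position: [0.4954, -0.3668, 0.2373]
tool_rot: [0.999, 0.047, 0.0, 0.001]
ft_force: [0.4, 0.7, -2.5]
grip_width: 0.0114
grip_force: 50.0
time: 17.78
position: [0.4198, -0.3733, 0.2366]
tool_rot: [0.999, 0.047, -0.0, -0.0]
ft_force: [-0.3, -1.1, -2.1]
grip_width: 0.0114
grip_force: 50.0
time: 17.95
position: [0.4028, -0.3744, 0.2365]
tool_rot: [0.999, 0.046, -0.001, -0.001]
ft_force: [0.8, 0.6, -2.2]
grip_width: 0.0115
grip_force: 50.0
```

```bash
python3 -m creep '[{"translation":[0,0,-35],"roll":0,"gripper":3},{"translation":[0,0,-70],"roll":0,"gripper":3},{"translation":[0,0,-105],"roll":0,"gripper":3},{"translation":[0,0,-135],"roll":0,"gripper":3},{"translation":[5,-10,-155],"roll":0,"gripper":3}]'
for i in 1 2 3; do python3 -m creep '[{"translation":[17,-33,0],"roll":1,"gripper":3},{"translation":[34,-66,0],"roll":2,"gripper":3},{"translation":[51,-100,0],"roll":3,"gripper":3},{"translation":[68,-133,0],"roll":4,"gripper":3},{"translation":[85,-166,0],"roll":5,"gripper":3}]' | grep -E 'pos|grip|tool'; done
python3 -m creep '[{"translation":[0,0,0],"roll":0,"gripper":3},{"translation":[0,0,0],"roll":0,"gripper":3},{"translation":[0,0,0],"roll":0,"gripper":3}]'
python3 -c "
from h import *
go(.6442,.2520,.30,79.6)"
```

```text
time: 18.37
position: [0.4103, -0.3668, 0.3956]
tool_rot: [0.999, 0.046, 0.002, 0.003]
ft_force: [0.3, -0.4, -1.9]
grip_width: 0.0118
grip_force: 50.0
position: [0.4794, -0.1893, 0.3919]
tool_rot: [1.0, 0.002, 0.0, -0.0]
grip_width: 0.0116
grip_force: 50.0
position: [0.5635, -0.0224, 0.3919]
tool_rot: [0.999, -0.041, 0.0, -0.0]
grip_width: 0.0122
grip_force: 50.0
position: [0.6617, 0.1362, 0.3915]
tool_rot: [0.996, -0.084, -0.0, -0.0]
grip_width: 0.0116
grip_force: 50.0
time: 19.87
position: [0.6607, 0.1341, 0.391]
tool_rot: [0.996, -0.084, -0.001, 0.0]
ft_force: [-1.4, -0.1, -1.7]
grip_width: 0.0117
grip_force: 50.0
go [ -35.7 -113.6   91. ] dist 150.0 roll 0.8 q6 1.77 tilt [-0.002 -0.001 -1.   ]
```

```bash
python3 -m creep '[{"translation":[-9,-28,0],"roll":0.8,"gripper":3},{"translation":[-18,-57,20],"roll":0.8,"gripper":3},{"translation":[-27,-85,50],"roll":0.8,"gripper":3},{"translation":[-36,-113,80],"roll":0.8,"gripper":3},{"translation":[-36,-113,110],"roll":0.8,"gripper":3}]'
python3 -m creep '[{"translation":[0,0,20],"roll":0,"gripper":3},{"translation":[0,0,35],"roll":0,"gripper":3},{"translation":[0,0,35],"roll":0,"gripper":3},{"translation":[0,0,35],"roll":0,"gripper":3},{"translation":[0,0,35],"roll":0,"gripper":3}]'
python3 - <<'E'
from h import *
go(.6442,.2520,.187,79.6)
c,im=shot('wrist','w8.png'); side,si=shot('side','side2.png')
cv2.imwrite('pics/c8.png',np.hstack([im,np.pad(cv2.resize(si[205:345,130:210],(240,420)),((0,0),(0,0),(0,0)))]))
E
```

```text
time: 20.28
position: [0.6429, 0.2556, 0.2819]
tool_rot: [0.996, -0.09, 0.0, -0.002]
ft_force: [0.1, 0.5, -2.2]
grip_width: 0.0115
grip_force: 50.0
time: 20.7
position: [0.6455, 0.2505, 0.2486]
tool_rot: [0.996, -0.092, 0.001, -0.0]
ft_force: [0.7, 1.4, -2.2]
grip_width: 0.0117
grip_force: 50.0
go [-1.7 -1.1 61.6] dist 62.0 roll -0.1 q6 1.96 tilt [ 0.003  0.001 -1.   ]
```

View pics/c8.png

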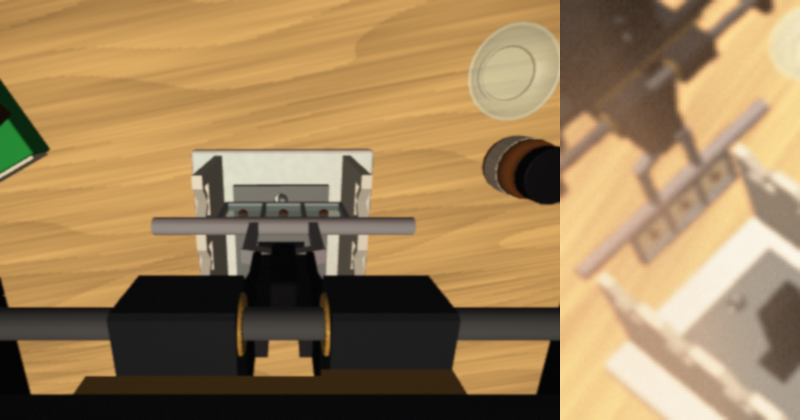

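```bash
python3 - <<'E'
from h import *
c=cam('wrist'); A,B=atz(c,(152,226),.1696),atz(c,(415,226),.1696); print((A+B)/2,np.linalg.norm(A-B),np.degrees(np.arctan2(*(A-B)[1::-1])))
E
python3 -m creep '[{"translation":[-1,-1,15],"roll":0,"gripper":3},{"translation":[-1,-1,30],"roll":0,"gripper":3},{"translation":[-1,-1,42],"roll":0,"gripper":3},{"translation":[-1,-1,50],"roll":0,"gripper":3},{"translation":[-1,-1,50],"roll":0,"gripper":3}]'
python3 -m creep '[{"translation":[0,0,2],"roll":0,"gripper":3},{"translation":[0,0,4],"roll":0,"gripper":3},{"translation":[0,0,6],"roll":0,"gripper":3},{"translation":[0,0,8],"roll":0,"gripper":3},{"translation":[0,0,8],"roll":0,"gripper":3}]'
```

```text
[0.64676709 0.25011025 0.1696    ] 0.17052909472446107 79.61186248574847
time: 21.22
position: [0.6426, 0.2521, 0.1952]
tool_rot: [0.996, -0.091, -0.002, 0.001]
ft_force: [0.8, -0.5, -2.4]
grip_width: 0.0116
grip_force: 50.0
time: 21.63
position: [0.644, 0.2528, 0.1911]
tool_rot: [0.996, -0.091, 0.001, -0.0]
ft_force: [-1.7, -0.4, 4.1]
grip_width: 0.0111
grip_force: 50.0
```

```bash
python3 -m creep '[{"translation":[0,0,1],"roll":0,"gripper":3},{"translation":[0,0,1],"roll":0,"gripper":3},{"translation":[0,0,1],"roll":0,"gripper":3}]'
python3 - <<'E'
from h import *
c,im=shot('wrist','w9.png'); cv2.imwrite('pics/c9.png',cv2.resize(im[130:290,120:440],None,fx=2.5,fy=2.5,interpolation=2))
o=telemetry.get_obs()
st=(.5655,.2664,np.radians(-10.4))
a,b=np.cos(st[2]),np.sin(st[2]); P=lambda L:[st[0]+a*L[0]-b*L[1],st[1]+b*L[0]+a*L[1],L[2]]
print(o['ft_force'],proj(c,[P((.08,.085,.108)),P((.08,-.085,.108))]))
E
```

```text
time: 21.88
position: [0.644, 0.2528, 0.191]
tool_rot: [0.996, -0.091, 0.001, -0.0]
ft_force: [-2.5, -0.2, 8.0]
grip_width: 0.0118
grip_force: 50.0
[-3.26121601 -0.75268368  8.66108957] [[154.54268034 225.21396573]
 [412.89103056 225.49853635]]
```

View pics/c9.png

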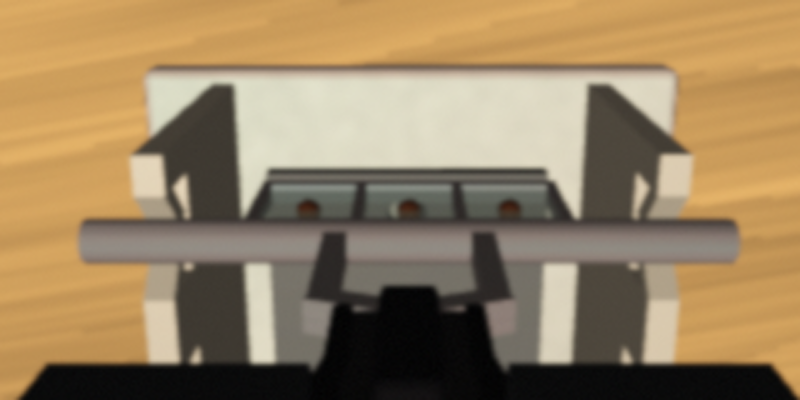

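```bash
for i in 1 2; do python3 -m creep '[{"translation":[-1,0,-1],"roll":0,"gripper":45},{"translation":[-1,0,-1],"roll":0,"gripper":45},{"translation":[-1,0,-1],"roll":0,"gripper":45},{"translation":[-1,0,-1],"roll":0,"gripper":45},{"translation":[-1,0,-1],"roll":0,"gripper":45}]'; done
python3 -m creep '[{"translation":[0,0,-20],"roll":0,"gripper":60},{"translation":[0,0,-55],"roll":0,"gripper":60},{"translation":[0,0,-95],"roll":0,"gripper":60},{"translation":[0,0,-135],"roll":0,"gripper":60},{"translation":[0,0,-170],"roll":0,"gripper":60}]'
python3 -c "
from h import *
go(.5415,-.1669,.34,95.4)"
```

```text
time: 22.35
position: [0.6427, 0.2527, 0.1886]
tool_rot: [0.996, -0.091, -0.0, 0.0]
ft_force: [-0.2, 0.7, -0.4]
grip_width: 0.0372
grip_force: 0.0
time: 22.77
position: [0.6416, 0.2529, 0.1898]
tool_rot: [0.996, -0.091, -0.0, -0.0]
ft_force: [0.4, -0.7, 0.7]
grip_width: 0.0452
grip_force: 0.0
time: 23.18
position: [0.6418, 0.253, 0.3627]
tool_rot: [0.996, -0.091, 0.001, -0.0]
ft_force: [1.1, -0.3, 0.8]
grip_width: 0.0589
grip_force: 0.0
go [-22.6 431.1  22.3] dist 432.0 roll -15.8 q6 1.97 tilt [ 0.002  0.    -1.   ]
```

Check hanger settled, then go to the L hanger (still at its measured place).

```bash
for i in 1 2; do python3 -m creep '[{"translation":[-2,40,0],"roll":-1,"gripper":60},{"translation":[-4,80,0],"roll":-3,"gripper":60},{"translation":[-6,120,0],"roll":-5,"gripper":60},{"translation":[-8,160,0],"roll":-7,"gripper":60},{"translation":[-10,200,0],"roll":-7.9,"gripper":60}]'>/dev/null; done
python3 -m creep '[{"translation":[0,0,0],"roll":0,"gripper":60},{"translation":[0,0,0],"roll":0,"gripper":60},{"translation":[0,0,0],"roll":0,"gripper":60}]'
python3 - <<'E'
from h import *
go(.5415,-.1669,.22,95.4)
s,im=shot('scene','scene2.png'); shot('side','side3.png'); c,w=shot('wrist','w10.png')
for n in ['scene','side','wrist']: print(n,[( [int(v) for v in d['bbox']],round(d['p'],2)) for d in viewer.recognise(n,'hanger0')])
# bar of L hanger: grey bar row near prediction
p=proj(c,[[.5415-.0080*1,-.1669+.0846,.141],[.5415+.008,-.1669-.0846,.141],[.5415,-.1669,.237]]); print(p.round())
E
```

```text
time: 24.27
position: [0.5765, -0.1411, 0.3597]
tool_rot: [0.999, 0.046, -0.0, -0.001]
ft_force: [-0.5, -0.4, 0.9]
grip_width: 0.0599
grip_force: 0.0
go [-37.2  22.6 139.7] dist 146.0 roll -0.1 q6 1.05 tilt [-0.     0.001 -1.   ]
scene [([343, 151, 37, 39], 0.89), ([236, 228, 33, 55], 0.86), ([191, 287, 44, 58], 0.66), ([168, 220, 140, 169], 0.27)]
side [([290, 128, 23, 57], 0.74), ([233, 210, 24, 32], 0.62), ([314, 84, 20, 53], 0.61), ([146, 251, 58, 59], 0.6)]
wrist [([223, 202, 162, 61], 0.86), ([408, 196, 151, 62], 0.81)]
[[224. 214.]
 [387. 215.]
 [313. 253.]]
```

```bash
python3 -m creep '[{"translation":[-18,11,0],"roll":0,"gripper":60},{"translation":[-37,22,20],"roll":0,"gripper":60},{"translation":[-37,22,45],"roll":0,"gripper":60},{"translation":[-37,22,60],"roll":0,"gripper":60},{"translation":[-37,22,60],"roll":0,"gripper":60}]'>/dev/null
python3 -m creep '[{"translation":[0,0,0],"roll":0,"gripper":60},{"translation":[0,0,0],"roll":0,"gripper":60},{"translation":[0,0,0],"roll":0,"gripper":60}]' |grep pos
python3 -c "
from h import *
go(.5415,-.1669,.22,95.4)"
python3 -m creep '[{"translation":[0,0,25],"roll":0,"gripper":60},{"translation":[0,0,50],"roll":0,"gripper":50},{"translation":[0,0,70],"roll":0,"gripper":40},{"translation":[0,0,79],"roll":0,"gripper":40},{"translation":[0,0,79],"roll":0,"gripper":40}]' 50
for i in 1 2 3; do python3 -m creep '[{"translation":[0,0,0],"roll":0,"gripper":3},{"translation":[0,0,0],"roll":0,"gripper":3},{"translation":[0,0,0],"roll":0,"gripper":3},{"translation":[0,0,0],"roll":0,"gripper":3},{"translation":[0,0,0],"roll":0,"gripper":3}]' 50; done
```

```text
position: [0.543, -0.1668, 0.3013]
go [-1.7 -0.1 81.3] dist 81.0 roll -0.0 q6 0.98 tilt [ 0.003 -0.001 -1.   ]
time: 25.65
position: [0.5412, -0.1661, 0.2196]
tool_rot: [0.999, 0.047, -0.001, -0.001]
ft_force: [-0.2, -0.8, -1.0]
grip_width: 0.0431
grip_force: 0.0
time: 26.07
position: [0.5423, -0.1669, 0.2218]
tool_rot: [0.999, 0.047, 0.001, 0.0]
ft_force: [0.5, -0.8, 0.3]
grip_width: 0.0146
grip_force: 0.0
time: 26.48
position: [0.5422, -0.1663, 0.2217]
tool_rot: [0.999, 0.047, 0.001, -0.0]
ft_force: [-1.6, 2.8, 6.9]
grip_width: 0.0119
grip_force: 49.9
time: 26.9
position: [0.5422, -0.1663, 0.2217]
tool_rot: [0.999, 0.047, 0.001, -0.0]
ft_force: [-0.5, 2.4, 6.2]
grip_width: 0.0117
grip_force: 49.9
```

```bash
python3 -m creep '[{"translation":[0,0,-6],"roll":0,"gripper":3},{"translation":[0,0,-12],"roll":0,"gripper":3},{"translation":[0,0,-18],"roll":0,"gripper":3},{"translation":[0,0,-18],"roll":0,"gripper":3},{"translation":[0,0,-18],"roll":0,"gripper":3}]'
python3 -m creep '[{"translation":[-15,0,0],"roll":0,"gripper":3},{"translation":[-30,0,0],"roll":0,"gripper":3},{"translation":[-45,0,0],"roll":0,"gripper":3},{"translation":[-60,0,0],"roll":0,"gripper":3},{"translation":[-75,0,0],"roll":0,"gripper":3}]'
python3 -m creep '[{"translation":[-15,0,0],"roll":0,"gripper":3},{"translation":[-30,0,0],"roll":0,"gripper":3},{"translation":[-45,0,0],"roll":0,"gripper":3},{"translation":[-60,0,0],"roll":0,"gripper":3},{"translation":[-65,0,0],"roll":0,"gripper":3}]'
```

```text
time: 27.32
position: [0.5421, -0.1669, 0.2392]
tool_rot: [0.999, 0.047, 0.0, 0.0]
ft_force: [-0.3, -0.7, -2.1]
grip_width: 0.0114
grip_force: 49.9
time: 27.73
position: [0.4663, -0.1736, 0.2385]
tool_rot: [0.999, 0.047, -0.0, -0.0]
ft_force: [-0.4, -0.4, -1.6]
grip_width: 0.0117
grip_force: 49.9
time: 28.15
position: [0.4002, -0.1791, 0.2385]
tool_rot: [0.999, 0.046, -0.001, -0.001]
ft_force: [0.4, 0.7, -1.8]
grip_width: 0.0116
grip_force: 49.9
```

```bash
python3 -m creep '[{"translation":[0,0,-30],"roll":0,"gripper":3},{"translation":[0,0,-60],"roll":0,"gripper":3},{"translation":[0,0,-90],"roll":0,"gripper":3},{"translation":[0,0,-120],"roll":0,"gripper":3},{"translation":[5,-10,-145],"roll":0,"gripper":3}]' |grep pos
for i in 1 2; do python3 -m creep '[{"translation":[18,-33,0],"roll":1.5,"gripper":3},{"translation":[36,-66,0],"roll":3,"gripper":3},{"translation":[54,-99,0],"roll":5,"gripper":3},{"translation":[72,-132,0],"roll":6.5,"gripper":3},{"translation":[90,-165,0],"roll":7.9,"gripper":3}]' | grep -E 'pos|grip|tool'; done
python3 -m creep '[{"translation":[0,0,0],"roll":0,"gripper":3},{"translation":[0,0,0],"roll":0,"gripper":3},{"translation":[0,0,0],"roll":0,"gripper":3}]'
python3 -c "
from h import *
go(.5930,.2613,.25,79.6)"
```

```text
position: [0.407, -0.1708, 0.3861]
position: [0.4814, 0.0052, 0.3839]
tool_rot: [1.0, -0.023, 0.0, 0.0]
grip_width: 0.0117
grip_force: 49.9
position: [0.5787, 0.1664, 0.3834]
tool_rot: [0.996, -0.091, -0.0, 0.0]
grip_width: 0.0116
grip_force: 49.9
time: 29.65
position: [0.5776, 0.1643, 0.383]
tool_rot: [0.996, -0.091, -0.001, 0.0]
ft_force: [-0.0, 0.3, -1.8]
grip_width: 0.0116
grip_force: 49.9
go [ -2.1 -98.3 132.9] dist 165.0 roll 0.0 q6 1.84 tilt [-0.002 -0.001 -1.   ]
```

```bash
python3 -m creep '[{"translation":[-1,-33,10],"roll":0,"gripper":3},{"translation":[-2,-66,35],"roll":0,"gripper":3},{"translation":[-2,-98,65],"roll":0,"gripper":3},{"translation":[-2,-98,100],"roll":0,"gripper":3},{"translation":[-2,-98,132],"roll":0,"gripper":3}]'>/dev/null
python3 -m creep '[{"translation":[0,0,0],"roll":0,"gripper":3},{"translation":[0,0,0],"roll":0,"gripper":3},{"translation":[0,0,0],"roll":0,"gripper":3},{"translation":[0,0,0],"roll":0,"gripper":3}]'
python3 - <<'E'
from h import *
go(.5930,.2613,.188,79.6)
c,im=shot('wrist','w11.png'); g=cv2.cvtColor(im,cv2.COLOR_BGR2HSV)
d=viewer.recognise('wrist','hanger0'); print([( [int(v) for v in e['bbox']],round(e['p'],2)) for e in d][:3])
E
```

```text
time: 30.4
position: [0.5958, 0.2605, 0.2552]
tool_rot: [0.996, -0.092, 0.003, -0.001]
ft_force: [-0.1, -0.5, -1.2]
grip_width: 0.0115
grip_force: 49.9
go [-3.3 -0.1 67.2] dist 67.0 roll -0.1 q6 2.0 tilt [ 0.006  0.001 -1.   ]
[([152, 204, 262, 103], 0.84)]
```

```bash
python3 -m creep '[{"translation":[-1,0,20],"roll":0,"gripper":3},{"translation":[-1,0,40],"roll":0,"gripper":3},{"translation":[-1,0,50],"roll":0,"gripper":3},{"translation":[-1,0,50],"roll":0,"gripper":3},{"translation":[-1,0,50],"roll":0,"gripper":3}]'
python3 -c "
from h import *
go(.5930,.2613,.188,79.6)"
python3 -m creep '[{"translation":[0,0,3],"roll":0,"gripper":3},{"translation":[0,0,6],"roll":0,"gripper":3},{"translation":[0,0,9],"roll":0,"gripper":3},{"translation":[0,0,12],"roll":0,"gripper":3},{"translation":[0,0,12],"roll":0,"gripper":3}]'
python3 -c "
from h import *
go(.5930,.2613,.188,79.6)"
```

```text
time: 30.92
position: [0.5931, 0.2611, 0.2023]
tool_rot: [0.996, -0.091, 0.0, -0.0]
ft_force: [-0.2, -0.1, -1.9]
grip_width: 0.0117
grip_force: 49.9
go [-0.1 -0.2 14.3] dist 14.0 roll -0.1 q6 2.0 tilt [ 0.  0. -1.]
time: 31.33
position: [0.5935, 0.2615, 0.1925]
tool_rot: [0.996, -0.091, 0.001, -0.0]
ft_force: [-1.8, -0.5, 7.6]
grip_width: 0.012
grip_force: 50.0
go [-0.5  0.3  4.5] dist 4.0 roll -0.0 q6 2.0 tilt [ 0.002  0.001 -1.   ]
```

```bash
python3 -m creep '[{"translation":[-1,0,-2],"roll":0,"gripper":3},{"translation":[-3,0,-2],"roll":0,"gripper":3},{"translation":[-3,0,-2],"roll":0,"gripper":3},{"translation":[-3,0,0],"roll":0,"gripper":3},{"translation":[-3,0,0],"roll":0,"gripper":3}]'
python3 -m creep '[{"translation":[0,0,1],"roll":0,"gripper":3},{"translation":[0,0,2],"roll":0,"gripper":3},{"translation":[0,0,2],"roll":0,"gripper":3}]'
```

```text
time: 31.75
position: [0.5926, 0.2618, 0.1924]
tool_rot: [0.996, -0.091, 0.004, -0.001]
ft_force: [2.1, 0.2, 8.1]
grip_width: 0.012
grip_force: 50.0
time: 32.0
position: [0.5927, 0.2618, 0.1923]
tool_rot: [0.996, -0.091, 0.004, -0.001]
ft_force: [-0.2, -1.7, 16.9]
grip_width: 0.0115
grip_force: 50.0
```

```bash
python3 -m creep '[{"translation":[2,0,-2],"roll":0,"gripper":3},{"translation":[2,0,-2],"roll":0,"gripper":3}]' |grep ft
for i in 1 2; do python3 -m creep '[{"translation":[0,0,0],"roll":0,"gripper":45},{"translation":[0,0,0],"roll":0,"gripper":45},{"translation":[0,0,0],"roll":0,"gripper":45},{"translation":[0,0,0],"roll":0,"gripper":45},{"translation":[0,0,0],"roll":0,"gripper":45}]'; done |grep -E 'ft|wid'
python3 -m creep '[{"translation":[0,0,-20],"roll":0,"gripper":60},{"translation":[0,0,-55],"roll":0,"gripper":60},{"translation":[0,0,-95],"roll":0,"gripper":60},{"translation":[0,0,-135],"roll":0,"gripper":60},{"translation":[0,0,-170],"roll":0,"gripper":60}]' | grep pos
for i in 1 2 3; do python3 -m creep '[{"translation":[-5,40,0],"roll":-1,"gripper":60},{"translation":[-11,80,0],"roll":-2,"gripper":60},{"translation":[-16,120,0],"roll":-3,"gripper":60},{"translation":[-21,160,0],"roll":-4,"gripper":60},{"translation":[-26,195,0],"roll":-5.2,"gripper":60}]'|grep pos; done
python3 -m creep '[{"translation":[0,0,0],"roll":0,"gripper":60},{"translation":[0,0,0],"roll":0,"gripper":60},{"translation":[0,0,0],"roll":0,"gripper":60}]'|grep pos
python3 - <<'E'
from h import *
go(.5635,-.360,.22,95.4)
c,w=shot('wrist','w12.png')
print([( [int(v) for v in d['bbox']],round(d['p'],2)) for d in viewer.recognise('wrist','hanger0')])
print(proj(c,[[.5635-.008,-.360+.0846,.141],[.5635+.008,-.360-.0846,.141],[.5635,-.36,.237]]).round())
E
```

```text
ft_force: [0.1, -0.0, 10.2]
ft_force: [-0.1, 0.1, 0.1]
grip_width: 0.0371
ft_force: [-0.4, 0.3, 0.5]
grip_width: 0.045
position: [0.5919, 0.2614, 0.3626]
position: [0.5298, 0.0724, 0.3601]
position: [0.4863, -0.1197, 0.3602]
position: [0.4603, -0.3151, 0.3601]
position: [0.4607, -0.312, 0.3596]
go [ 98.1  57.1 139.5] dist 180.0 roll -0.3 q6 0.69 tilt [-0.     0.001 -1.   ]
[([251, 53, 190, 35], 0.81), ([0, 0, 483, 218], 0.32)]
[[253.  76.]
 [436.  76.]
 [367.  70.]]
```

```bash
python3 -m creep '[{"translation":[32,19,0],"roll":0,"gripper":60},{"translation":[65,38,0],"roll":0,"gripper":60},{"translation":[98,57,15],"roll":0,"gripper":60},{"translation":[98,57,40],"roll":0,"gripper":60},{"translation":[98,57,60],"roll":0,"gripper":60}]'>/dev/null
python3 -m creep '[{"translation":[0,0,0],"roll":0,"gripper":60},{"translation":[0,0,0],"roll":0,"gripper":60},{"translation":[0,0,0],"roll":0,"gripper":60},{"translation":[0,0,0],"roll":0,"gripper":60}]' |grep pos
python3 -c "
from h import *
go(.5635,-.360,.22,95.4)"
python3 -m creep '[{"translation":[0,0,25],"roll":0,"gripper":60},{"translation":[0,0,50],"roll":0,"gripper":50},{"translation":[0,0,70],"roll":0,"gripper":40},{"translation":[0,0,79],"roll":0,"gripper":40},{"translation":[0,0,79],"roll":0,"gripper":40}]' 50
for i in 1 2 3; do python3 -m creep '[{"translation":[0,0,0],"roll":0,"gripper":3},{"translation":[0,0,0],"roll":0,"gripper":3},{"translation":[0,0,0],"roll":0,"gripper":3},{"translation":[0,0,0],"roll":0,"gripper":3},{"translation":[0,0,0],"roll":0,"gripper":3}]' 50; done
```

```text
position: [0.5645, -0.3605, 0.3023]
go [-1.2 -0.8 82.3] dist 82.0 roll -0.2 q6 0.75 tilt [ 0.003 -0.003 -1.   ]
time: 36.18
position: [0.5629, -0.3599, 0.2198]
tool_rot: [0.999, 0.045, -0.001, -0.001]
ft_force: [0.2, -0.2, 0.1]
grip_width: 0.0433
grip_force: 0.0
time: 36.6
position: [0.5641, -0.3608, 0.222]
tool_rot: [0.999, 0.045, 0.001, 0.001]
ft_force: [-0.4, 0.2, 0.2]
grip_width: 0.0143
grip_force: 0.0
time: 37.02
position: [0.564, -0.3601, 0.2218]
tool_rot: [0.999, 0.045, 0.0, -0.0]
ft_force: [-0.7, 2.2, 6.2]
grip_width: 0.0114
grip_force: 49.8
time: 37.43
position: [0.564, -0.3601, 0.2218]
tool_rot: [0.999, 0.045, 0.0, -0.0]
ft_force: [-0.7, 2.8, 5.7]
grip_width: 0.0117
grip_force: 49.8
```

```bash
python3 -m creep '[{"translation":[0,0,-6],"roll":0,"gripper":3},{"translation":[0,0,-12],"roll":0,"gripper":3},{"translation":[0,0,-18],"roll":0,"gripper":3},{"translation":[0,0,-18],"roll":0,"gripper":3},{"translation":[0,0,-18],"roll":0,"gripper":3}]'
python3 -m creep '[{"translation":[-15,0,0],"roll":0,"gripper":3},{"translation":[-30,0,0],"roll":0,"gripper":3},{"translation":[-45,0,0],"roll":0,"gripper":3},{"translation":[-60,0,0],"roll":0,"gripper":3},{"translation":[-75,0,0],"roll":0,"gripper":3}]'
python3 -m creep '[{"translation":[-15,0,0],"roll":0,"gripper":3},{"translation":[-30,0,0],"roll":0,"gripper":3},{"translation":[-45,0,0],"roll":0,"gripper":3},{"translation":[-60,0,0],"roll":0,"gripper":3},{"translation":[-68,0,0],"roll":0,"gripper":3}]'
```

```text
time: 37.85
position: [0.5639, -0.3609, 0.2392]
tool_rot: [0.999, 0.045, 0.0, 0.0]
ft_force: [0.0, 1.4, -2.4]
grip_width: 0.0117
grip_force: 49.9
time: 38.27
position: [0.4881, -0.3671, 0.2384]
tool_rot: [0.999, 0.045, -0.0, -0.0]
ft_force: [0.9, -0.5, -2.0]
grip_width: 0.0117
grip_force: 49.9
time: 38.68
position: [0.4196, -0.3731, 0.2385]
tool_rot: [0.999, 0.045, -0.001, -0.001]
ft_force: [-0.2, -0.1, -1.8]
grip_width: 0.0119
grip_force: 49.9
```

```bash
python3 -m creep '[{"translation":[0,0,-30],"roll":0,"gripper":3},{"translation":[0,0,-60],"roll":0,"gripper":3},{"translation":[0,0,-90],"roll":0,"gripper":3},{"translation":[0,0,-120],"roll":0,"gripper":3},{"translation":[5,-10,-145],"roll":0,"gripper":3}]' |grep pos
for i in 1 2 3; do python3 -m creep '[{"translation":[4,-37,0],"roll":1,"gripper":3},{"translation":[8,-74,0],"roll":2,"gripper":3},{"translation":[12,-111,0],"roll":3,"gripper":3},{"translation":[16,-148,0],"roll":4,"gripper":3},{"translation":[18,-180,0],"roll":5.2,"gripper":3}]' | grep -E 'pos|grip_w'; done
python3 -m creep '[{"translation":[0,0,0],"roll":0,"gripper":3},{"translation":[0,0,0],"roll":0,"gripper":3},{"translation":[0,0,0],"roll":0,"gripper":3}]'
python3 -c "
from h import *
go(.4868,.2809,.25,79.6)"
```

```text
position: [0.4253, -0.3648, 0.386]
position: [0.4269, -0.1796, 0.3838]
grip_width: 0.0118
position: [0.4452, 0.0003, 0.384]
grip_width: 0.0115
position: [0.4799, 0.1782, 0.3838]
grip_width: 0.0118
time: 40.6
position: [0.4794, 0.1754, 0.3835]
tool_rot: [0.996, -0.091, -0.0, 0.0]
ft_force: [-0.3, 0.7, -0.9]
grip_width: 0.0115
grip_force: 49.9
go [ -11.6 -105.2  133.4] dist 170.0 roll 0.0 q6 1.88 tilt [-0.001 -0.001 -1.   ]
```

```bash
python3 -m creep '[{"translation":[-4,-35,10],"roll":0,"gripper":3},{"translation":[-8,-70,35],"roll":0,"gripper":3},{"translation":[-13,-105,65],"roll":0,"gripper":3},{"translation":[-13,-105,100],"roll":0,"gripper":3},{"translation":[-13,-105,132],"roll":0,"gripper":3}]'>/dev/null
python3 -m creep '[{"translation":[0,0,0],"roll":0,"gripper":3},{"translation":[0,0,0],"roll":0,"gripper":3},{"translation":[0,0,0],"roll":0,"gripper":3},{"translation":[0,0,0],"roll":0,"gripper":3},{"translation":[0,0,20],"roll":0,"gripper":3}]'
python3 - <<'E'
from h import *
go(.4868,.2809,.192,79.6)
c,im=shot('wrist','w13.png')
d=viewer.recognise('wrist','hanger0'); print([( [int(v) for v in e['bbox']],round(e['p'],2)) for e in d][:3])
E
```

```text
time: 41.43
position: [0.4908, 0.2821, 0.2381]
tool_rot: [0.996, -0.092, 0.007, -0.003]
ft_force: [1.2, -0.6, -1.1]
grip_width: 0.0116
grip_force: 49.9
go [-4.3  2.2 46. ] dist 46.0 roll -0.1 q6 2.08 tilt [ 0.014  0.005 -1.   ]
[([151, 202, 262, 103], 0.95), ([226, 1, 119, 0], 0.77), ([163, 20, 248, 57], 0.66)]
```

```bash
python3 -m creep '[{"translation":[0,0,0],"roll":0,"gripper":3},{"translation":[0,0,0],"roll":0,"gripper":3},{"translation":[0,0,0],"roll":0,"gripper":3},{"translation":[0,0,0],"roll":0,"gripper":3},{"translation":[0,0,0],"roll":0,"gripper":3}]'
python3 -c "
from h import *
go(.4868,.2809,.192,79.6)"
python3 -m creep '[{"translation":[0,0,10],"roll":0,"gripper":3},{"translation":[0,0,20],"roll":0,"gripper":3},{"translation":[0,0,30],"roll":0,"gripper":3},{"translation":[0,0,30],"roll":0,"gripper":3},{"translation":[0,0,30],"roll":0,"gripper":3}]'
python3 -c "
from h import *
go(.4868,.2809,.192,79.6)"
```

```text
time: 41.95
position: [0.4862, 0.2813, 0.2325]
tool_rot: [0.996, -0.091, 0.001, -0.0]
ft_force: [0.6, -1.2, -3.0]
grip_width: 0.0114
grip_force: 49.9
go [ 0.6  0.3 40.5] dist 41.0 roll -0.0 q6 2.08 tilt [ 0.001  0.    -1.   ]
time: 42.37
position: [0.485, 0.2809, 0.2003]
tool_rot: [0.996, -0.091, -0.002, 0.001]
ft_force: [0.2, 0.1, -2.1]
grip_width: 0.0114
grip_force: 49.9
go [ 1.8 -0.4  8.3] dist 9.0 roll -0.0 q6 2.08 tilt [-0.003 -0.001 -1.   ]
```

```bash
python3 -m creep '[{"translation":[0,0,3],"roll":0,"gripper":3},{"translation":[0,0,6],"roll":0,"gripper":3},{"translation":[0,0,9],"roll":0,"gripper":3},{"translation":[0,0,11],"roll":0,"gripper":3},{"translation":[0,0,11],"roll":0,"gripper":3}]'
python3 -m creep '[{"translation":[0,0,0],"roll":0,"gripper":3},{"translation":[0,0,0],"roll":0,"gripper":3},{"translation":[0,0,0],"roll":0,"gripper":3}]'
```

```text
time: 42.78
position: [0.4867, 0.2813, 0.1925]
tool_rot: [0.996, -0.091, 0.001, -0.0]
ft_force: [-1.5, -0.4, 5.9]
grip_width: 0.0117
grip_force: 50.0
time: 43.03
position: [0.4867, 0.2812, 0.1925]
tool_rot: [0.996, -0.091, 0.001, -0.0]
ft_force: [-1.1, -0.4, 6.4]
grip_width: 0.0116
grip_force: 50.0
```

Same seating height as before (0.1925). Release, retreat and look.

```bash
for i in 1 2; do python3 -m creep '[{"translation":[0,0,-2],"roll":0,"gripper":45},{"translation":[0,0,-2],"roll":0,"gripper":45},{"translation":[0,0,0],"roll":0,"gripper":45},{"translation":[0,0,0],"roll":0,"gripper":45},{"translation":[0,0,0],"roll":0,"gripper":45}]'; done |grep -E 'ft|wid'
python3 -m creep '[{"translation":[0,0,-20],"roll":0,"gripper":60},{"translation":[0,0,-55],"roll":0,"gripper":60},{"translation":[0,0,-95],"roll":0,"gripper":60},{"translation":[0,0,-135],"roll":0,"gripper":60},{"translation":[0,0,-170],"roll":0,"gripper":60}]' | grep pos
python3 -m creep '[{"translation":[0,35,0],"roll":0,"gripper":60},{"translation":[0,70,0],"roll":0,"gripper":60},{"translation":[0,105,0],"roll":0,"gripper":60},{"translation":[0,140,0],"roll":0,"gripper":60},{"translation":[0,170,0],"roll":0,"gripper":60}]'|grep pos
python3 -m creep '[{"translation":[0,0,0],"roll":0,"gripper":60},{"translation":[0,0,0],"roll":0,"gripper":60},{"translation":[0,0,0],"roll":0,"gripper":60},{"translation":[0,0,0],"roll":0,"gripper":60},{"translation":[0,0,0],"roll":0,"gripper":60}]'
python3 - <<'E'
from h import *
S,a=shot('scene','scene3.png'); D,b=shot('side','side4.png')
st=(.5655,.2664,np.radians(-10.4)); c,s=np.cos(st[2]),np.sin(st[2]); P=lambda L:[st[0]+c*L[0]-s*L[1],st[1]+s*L[0]+c*L[1],L[2]]
for cam_,im,x0,y0,k in [(S,a,280,110,1),(D,b,130,225,1)]:
    cr=cv2.resize(im[y0:y0+170,x0:x0+115],None,fx=3.4,fy=3.4,interpolation=2)
    for x in (.08,.028,-.08):
        for y in (.085,-.085):
            u=(proj(cam_,[P((x,y,.108))])[0]-[x0,y0]+.5)*3.4; cv2.circle(cr,tuple(int(v) for v in u),3,(0,0,255),-1)
    if cam_ is S: A=cr
    else: B=cr
cv2.imwrite('pics/c14.png',np.hstack([A,B]))
E
```

```text
ft_force: [-0.0, -0.2, -0.5]
grip_width: 0.0371
ft_force: [-0.1, 0.2, -0.5]
grip_width: 0.0446
position: [0.486, 0.2812, 0.3634]
position: [0.4542, 0.1123, 0.361]
time: 45.12
position: [0.4553, 0.1151, 0.3608]
tool_rot: [0.996, -0.09, -0.0, -0.0]
ft_force: [0.0, 0.0, -0.1]
grip_width: 0.06
grip_force: 0.0
```

View pics/c14.png

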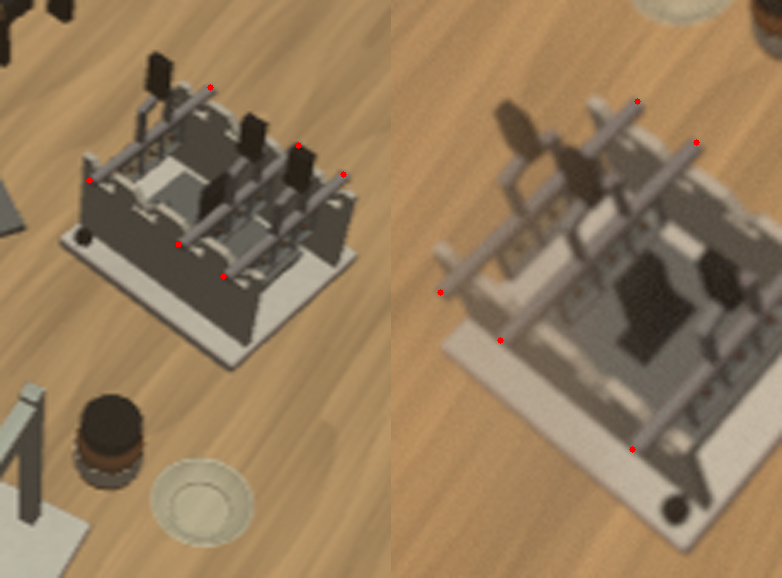

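The picture shows all three hangers in their notch pairs, with bar ends matching the predicted dots, the plate flat on its pins, and the jar and dish undisturbed. The stand held only three hangers in the top view.

```bash
python3 -c "
from rig import hand_in
print(hand_in())"
```

```text
the job is handed in; nothing more can be done
None
```

The job is handed in: the drip plate was seated flush on the pins first, then all three hangers present were moved into their own notch pairs (station x = +80, +28 and −80 mm); the final pictures show the hangers level, the plate home, and the dish and jar still standing.

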